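Pack the bench screwdrivers into the service case

ROBOT

A 6-joint arm with a two-finger parallel gripper is mounted at the origin on the work surface. World frame = base frame: x ahead of the robot, y to its left, z up, the work surface at z = 0. Lengths are in m, angles in rad, forces in N, time in s.
With the tool pointing down it reaches from about 0.225 to 0.875 m from the base axis. Payload 3.4 kg.
Tool frame: the origin (TCP) lies at the very end of the fingers, on their centre line; the grasp point (between the pads) lies 19 mm behind it (manip.tcp_to_grasp is the distance from the TCP to the grasp point, in m); z points along the fingers, y is the line along which they close (so a half turn about z gives the same grasp; the last joint's range is limited). The gripper opens to 85 mm and grips with 20 to 120 N. Pads are 22 mm wide; open, the fingers measure 114 mm over their backs; the gripper's body (76 mm by 85 mm) begins 54 mm behind the grasp point. The pads swing forward as they close: fully open they stand 13 mm farther back than shut.
Start: joints at [1.094, 0.276, 1.505, -0, 1.361, -0.121], TCP at [0.2, 0.539, 0.231] pointing down, gripper open.
Joint ranges: [-2.89, 2.89], [-0.75, 2.08], [0.22, 2.7], [-1.18, 4.32], [0.11, 2.71], [-2.7, 2.7]. Speed limits (rad/s): [2.57, 2.57, 3.14, 3.14, 3.14, 3.14].

INTERFACE

Orientations are given as a unit quaternion [w, x, y, z].
In Python, from rig import status, get_image, job, manip gives the robot as it stands.
- The arm moves only by the tool apply_moves, never from a script. Its arguments are lists of equal length, an entry for each row: "xyz": the shift along the tool's x, y, z each as a share of 0.3 m, from -1 to 1, a list of three; "rot": the turn, a rotation vector about the tool's x, y, z each as a share of 60 degrees, from -1 to 1, a list of three; "hand": the opening, from -1 (shut) to 1 (fully open). A call has 1 to 8 rows; each row shifts and turns the commanded pose from where the row before left it, along the tool's axes as they then stand; what a row does not reach is not made up. A row lasts 1/8 s, in which the tool goes at most 62.5 mm and 10.7 degrees, less where a joint would pass 70% of its speed; a pose out of reach is approached as far as the arm can. A call with a number of a shift or a turn outside -1 to 1 is refused whole. A call with a gripper value outside its range is refused whole. The fingers move at their own pace and stop on an object; "force" is the grip in N (left out, the last holds). Time passes only in rows, so rows that do not move let the fingers close. It gives the time, the measured TCP pose, the force, the opening and the grip force at its end, in the units of the state.
- status.get_state(): the state, without advancing time (a new reading comes with each control period).
- get_image(name): name is "scene" or "top"; returns a dict with "pixels" (384x512x3 uint8, red, green, blue), "fovy" (degrees; the focal length in pixels is half the picture's height over the tangent of half this angle, whatever the lens; pixels are square), "cx", "cy" (the principal point, pixels), "dist" ([k1, k2, p1, p2, k3] as OpenCV has them; the pictures are not rectified), "origin" and "orientation" of the camera in the world. Camera axes: x right, y down, z forward; pixel columns grow to the right and rows downward; lengths in m; the calibration is good to about 2 mm. A picture is of the moment at which its call begins. There is no depth.
- job.sign_off(): hands the job in; it is judged then, once.
The state is a dict: "clock": time; "qpos": joint angles; "qd": joint speeds; "effort": joint torques, N m; "position": TCP position; "ee_rot": TCP orientation; "contact_force": force on the tool from outside, world axes, zero at the start; "moment": the same for the moment, N m; "width": finger opening in m; "gripper_force": force on a finger pad.
Only numpy, scipy, OpenCV 4.12 (cv2) and the standard library are available. Lean on these libraries where they do the work, as an engineer would, in place of code of your own. Each camera call takes 0.05 s, during which the arm holds its last target. There are 200 camera calls.

TASK

Pack up for the service call: swing the hasp off the catch, raise the case's lid until it stays open by itself, and move every screwdriver from the stand into the case, lying wholly inside. Then shut the lid fully and swing the hasp back down flat over the catch, leaving the reel, bottle, panel and carton where they are.

Things in the scene. Friction and masses are not known exactly. Their poses are not given: they have to be found in the camera images.
- case: blue service case fixed to the bench, outside 188 (x) x 158 (y) x 60 mm high without lid, walls and floor 4 mm, inside 180x150x56 mm. Origin at the centre of its underside; its -x side (front) carries the hasp, its +x side the lid's hinge.
- lid (a joint): lid angle: 0 shut, grows as it opens, stop at 1.8 rad. It falls shut if let go below about 1.5 rad and rests against its stop beyond 1.65.
- lid_bar (a point): middle of the lid's black pull bar, a round bar 10 mm thick and 60 mm long along the case's y, carried by two arms (48 mm clear between them) 25 mm in front of the lid's front edge and 20 mm above the lid's top; can be pinched from above with the fingers closing along the case's x and turns between the fingers
- lid_hinge (a point): point on the lid's hinge axis (along the case's y) in line with the pull bar's middle
- hasp (a joint): hasp angle: 0 lying flat on the lid over the catch, grows as it swings up and off towards the front, stop at 1.8 rad (leaning clear in front of the case). Friction holds it where it is left.
- hasp_bar (a point): middle of the free part of the hasp's red grip bar, a round bar 10 mm thick along the case's y, free over 30 mm on the +y side of the steel strap, 20 mm above the lid's top when the hasp is down; can be pinched from above with the fingers closing along the case's x
- hasp_hinge (a point): point on the hasp's hinge axis (along the case's y), at the top of the case's front wall, in line with the bar's middle
- catch (a point): the small brass catch loop on the lid, near its front edge
- stand: aluminium tool stand fixed to the bench: upright row of four open cells, 176 (x) x 20 (y) x 62 mm high, walls 4 mm, each cell 39x12 mm inside, cell centres at x = -64.5, -21.5, 21.5, 64.5 mm; steel foot plate 200x60x6 mm. Origin at the centre of its underside.
- driver0: screwdriver, yellow handle, 132 mm long, 60 g; None if absent. Origin at the tip of its shank; z along its axis to the handle end: steel shank 6 mm thick z=0..55, square black guard 24x24 mm z=55..62, round handle 22 mm thick z=62..132. Starts upright in a cell of the stand, guard resting on the cell walls, shank 55 mm down inside.
- driver1: screwdriver, red handle, 132 mm long, 60 g; None if absent. Origin at the tip of its shank; z along its axis to the handle end: steel shank 6 mm thick z=0..55, square black guard 24x24 mm z=55..62, round handle 22 mm thick z=62..132. Starts upright in a cell of the stand, guard resting on the cell walls, shank 55 mm down inside.
- driver2: screwdriver, orange handle, 132 mm long, 60 g; None if absent. Origin at the tip of its shank; z along its axis to the handle end: steel shank 6 mm thick z=0..55, square black guard 24x24 mm z=55..62, round handle 22 mm thick z=62..132. Starts upright in a cell of the stand, guard resting on the cell walls, shank 55 mm down inside.
- driver3: screwdriver, grey handle, 132 mm long, 60 g; None if absent. Origin at the tip of its shank; z along its axis to the handle end: steel shank 6 mm thick z=0..55, square black guard 24x24 mm z=55..62, round handle 22 mm thick z=62..132. Starts upright in a cell of the stand, guard resting on the cell walls, shank 55 mm down inside.
- reel: solder reel, 60 mm across, 52 mm high, standing; origin under its centre. Bystander.
- flux: flux bottle 44 mm across, 100 mm high; origin under its centre. Bystander.
- panel: aluminium panel with circuit boards, 110x150x3 mm, boards to 12 mm, lying flat; origin under its centre. Bystander.
- carton: pale blue open carton, 90x120x70 mm; origin under its centre. Bystander.

How it is judged:
On the way, in this order (a step that is already met when the one before it is completed fails the run):
1. the hasp is swung off the catch with the lid still shut (value of joint hasp above 1.3 rad and value of joint lid below 0.15 rad), for 0.2 s.
2. the lid stands open (value of joint lid above 1.55 rad), for 0.3 s.
3. every screwdriver is inside the case (x of driver0 in the frame of case between -0.09 and 0.09 m and y of driver0 in the frame of case between -0.075 and 0.075 m and z of driver0 in the frame of case between 0 and 0.055 m and angle between driver0's own z axis and vertical between 1.1 and 2.04 rad and x of driver1 in the frame of case between -0.09 and 0.09 m and y of driver1 in the frame of case between -0.075 and 0.075 m and z of driver1 in the frame of case between 0 and 0.055 m and angle between driver1's own z axis and vertical between 1.1 and 2.04 rad and x of driver2 in the frame of case between -0.09 and 0.09 m and y of driver2 in the frame of case between -0.075 and 0.075 m and z of driver2 in the frame of case between 0 and 0.055 m and angle between driver2's own z axis and vertical between 1.1 and 2.04 rad and x of driver3 in the frame of case between -0.09 and 0.09 m and y of driver3 in the frame of case between -0.075 and 0.075 m and z of driver3 in the frame of case between 0 and 0.055 m and angle between driver3's own z axis and vertical between 1.1 and 2.04 rad), for 0.3 s.
4. the lid is shut, the hasp still off (value of joint lid below 0.04 rad and value of joint hasp above 0.5 rad), for 0.2 s.
5. the hasp lies over the catch (value of joint hasp below 0.15 rad), for 0.2 s.
At the end, for the whole second after the job is handed in: Every screwdriver present lies (axis within about 27 degrees of level) with its tip inside the case's inner space (|x| < 90 mm, |y| < 75 mm, z between 0 and 55 mm in the case's frame), the lid is shut (under 0.04 rad) and the hasp is down over the catch (under 0.15 rad) (all of step 3 and value of joint lid below 0.04 rad and value of joint hasp below 0.15 rad); the robot touches nothing.
It fails at once if the lid is lifted while the hasp is over the catch (value of joint lid above 0.3 rad and value of joint hasp below 0.6 rad).
It fails at once if a bystander (reel, bottle, panel or carton) is shifted by more than 30 mm (distance of any of reel, flux, panel, carton from where it was at the start of the episode above 0.03 m).
Of driver0, driver1, driver2, driver3 only 2 to 4 are there at a start; the rules pass over those that are not, and their reading is None.
At some moment in a run one of driver0, driver1, driver2, driver3 may be knocked a few centimetres aside while the robot is not near it.
Once in a run the grip may slacken for a moment while it holds something.
It also fails if it takes over 210 s, if anything falls off the work surface, if the arm or the gripper's body presses on something with over 40 N, if the wrist force passes 120 N, or if a joint passes its speed limit or range.

## Working session

There is one attempt and no reset: what is moved stays moved. The work goes in short steps, Python scripts to look and compute and a tool call to move; the robot and the scene stay as the last step left them, time stands still between calls to the robot, and variables do not carry over. Pictures are saved under pics/ and viewed, at most 14 in all, crops included, and the job is handed in when it is done.

Besides the shell and the picture viewer there is one more tool, called after ">>>" as name(argument=value, ...) on one line, values as JSON. apply_moves: Moves the arm, as the interface text tells. Its arguments: {"type":"object","properties":{"xyz":{"type":"array","items":{"type":"array","items":{"type":"number","minimum":-1,"maximum":1}}},"rot":{"type":"array","items":{"type":"array","items":{"type":"number","minimum":-1,"maximum":1}}},"hand":{"type":"array","items":{"type":"number"}},"force":{"type":"number"}},"required":["xyz","rot","hand"]}

```bash
ls; mkdir -p pics; python3 - <<'E'
from rig import status,get_image,manip
import cv2,numpy as np
print(status.get_state())
for n in("scene","top"):
    im=get_image(n); print(n,{k:v for k,v in im.items() if k!="pixels"})
    cv2.imwrite(f"pics/{n}0.png",im["pixels"][:,:,::-1])
    np.save(f"{n}0.npy",im["pixels"])
E
```

```text
pics
{'clock': 0.0, 'qpos': array([ 1.09402504e+00,  2.76586026e-01,  1.50614570e+00,  6.79987245e-06,
        1.36068686e+00, -1.21014806e-01]), 'qd': array([ 2.07487615e-04, -4.21987085e-04, -5.08098003e-04, -5.62071609e-05,
       -4.60791904e-05,  2.73835548e-04]), 'effort': array([-1.08995348e-04, -4.16774046e+01, -2.45807451e+01, -5.02788298e-04,
        1.12024162e-02, -2.14865054e-05]), 'position': array([0.20003757, 0.53851623, 0.23043981]), 'ee_rot': array([-2.72012496e-04,  1.76942320e-01,  9.84220799e-01, -8.71512529e-04]), 'contact_force': array([ 0.47465195, -0.78058038, -0.64794635]), 'moment': array([-0.03075567,  0.02288044, -0.00874967]), 'gripper_force': 0.0, 'width': 0.08534007221236015}
scene {'fovy': 43.91976206099566, 'cx': 254.00429143208055, 'cy': 190.43395328147176, 'dist': array([-0.00702621,  0.        ,  0.        ,  0.        ,  0.        ]), 'origin': array([ 0.91624938, -0.60862708,  0.87408574]), 'orientation': array([-0.32189793,  0.91198235,  0.24014891, -0.08365653])}
top {'fovy': 42.288464751563204, 'cx': 252.46240559702747, 'cy': 199.9718675545022, 'dist': array([-0.20244705,  0.        ,  0.        ,  0.        ,  0.        ]), 'origin': array([ 0.3485077 , -0.05494636,  1.32580145]), 'orientation': array([-0.07833862,  0.71188898, -0.69542545,  0.05882684])}
```

```bash
python3 - <<'E'
import cv2
for n in("scene","top"):
    cv2.imwrite(f"pics/{n}0b.png",cv2.resize(cv2.imread(f"pics/{n}0.png"),(800,600),interpolation=cv2.INTER_CUBIC))
E
```

```text
(no output)
```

View pics/scene0b.png

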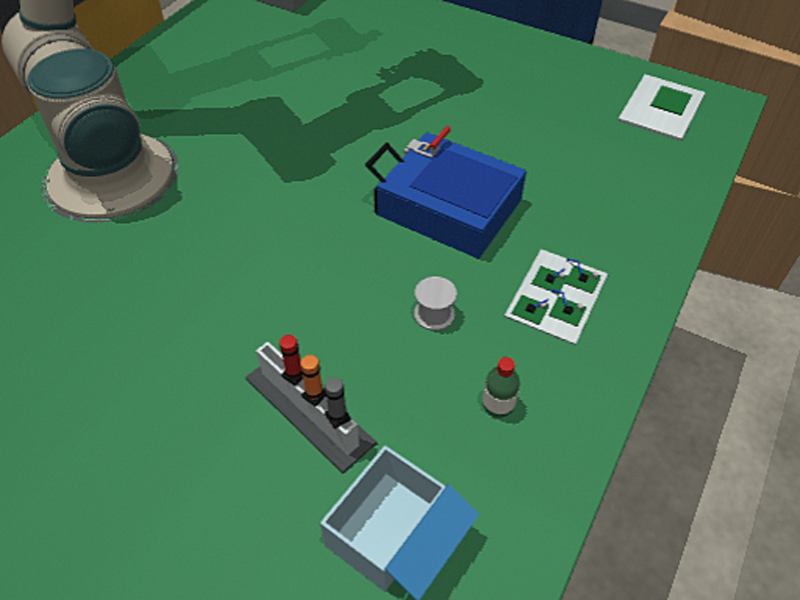

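View pics/top0b.png

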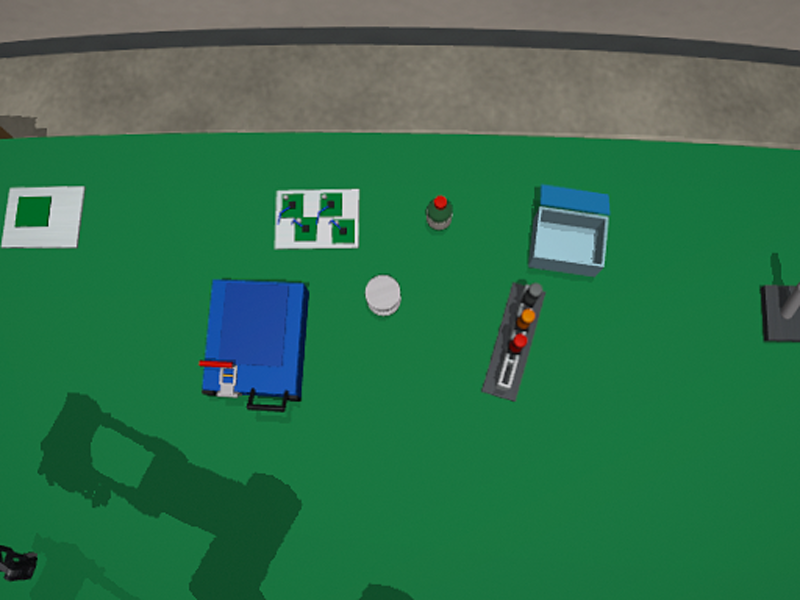

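The scene view shows the case at about (450,195) with its black bar on the near left. The stand is at (310,400) holding red, orange and grey drivers; yellow is absent. The top view shows the case at (255,340), its front facing the robot, and the stand at (515,340). I'll make one zoomed montage to pick keypoints.

```bash
cat > h.py <<'E'
import numpy as np,cv2
from scipy.spatial.transform import Rotation as R
from scipy.optimize import least_squares
CAM={"scene":dict(f=43.91976206099566,c=(254.00429143208055,190.43395328147176),k=-0.00702621,o=[0.91624938,-0.60862708,0.87408574],q=[-0.32189793,0.91198235,0.24014891,-0.08365653]),
"top":dict(f=42.288464751563204,c=(252.46240559702747,199.9718675545022),k=-0.20244705,o=[0.3485077,-0.05494636,1.32580145],q=[-0.07833862,0.71188898,-0.69542545,0.05882684])}
def rot(q): return R.from_quat([q[1],q[2],q[3],q[0]])
def parts(n):
    c=CAM[n]; f=192/np.tan(np.radians(c["f"]/2))
    K=np.array([[f,0,c["c"][0]],[0,f,c["c"][1]],[0,0,1.]]); d=np.array([c["k"],0,0,0,0.])
    return K,d,rot(c["q"]).as_matrix(),np.array(c["o"])
def proj(n,P):
    K,d,M,o=parts(n); P=np.atleast_2d(P).astype(float)
    return cv2.projectPoints(P,cv2.Rodrigues(M.T)[0],-M.T@o,K,d)[0].reshape(-1,2)
def ray(n,uv):
    K,d,M,o=parts(n)
    p=cv2.undistortPoints(np.array([[uv]],float),K,d).ravel(); return o,M@np.array([p[0],p[1],1])
def at_z(n,uv,z):
    o,v=ray(n,uv); return o+v*(z-o[2])/v[2]
def tri(a,b):
    return least_squares(lambda P:np.r_[proj("scene",P)[0]-a,proj("top",P)[0]-b],[.45,0,.05]).x
def frame(x,y,yaw,P):
    P=np.atleast_2d(P).astype(float); return R.from_euler("z",yaw).apply(P)+[x,y,0]
def grab(n):
    from rig import get_image
    return get_image(n)["pixels"][:,:,::-1].copy()
def crop(img,x0,y0,w,h,W,H):
    o=cv2.resize(img[y0:y0+h,x0:x0+w],(W,H),interpolation=cv2.INTER_CUBIC); return o
E
python3 - <<'E'
from h import *
s=cv2.imread("pics/scene0.png");t=cv2.imread("pics/top0.png")
# scale 3.333, 120x90
m=np.vstack([np.hstack([crop(t,110,176,120,90,400,300),crop(s,227,78,120,90,400,300)]),np.hstack([crop(t,270,174,120,90,400,300),crop(s,140,213,120,90,400,300)])])
cv2.imwrite("pics/m1.png",m)
E
```

```text
(no output)
```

View pics/m1.png

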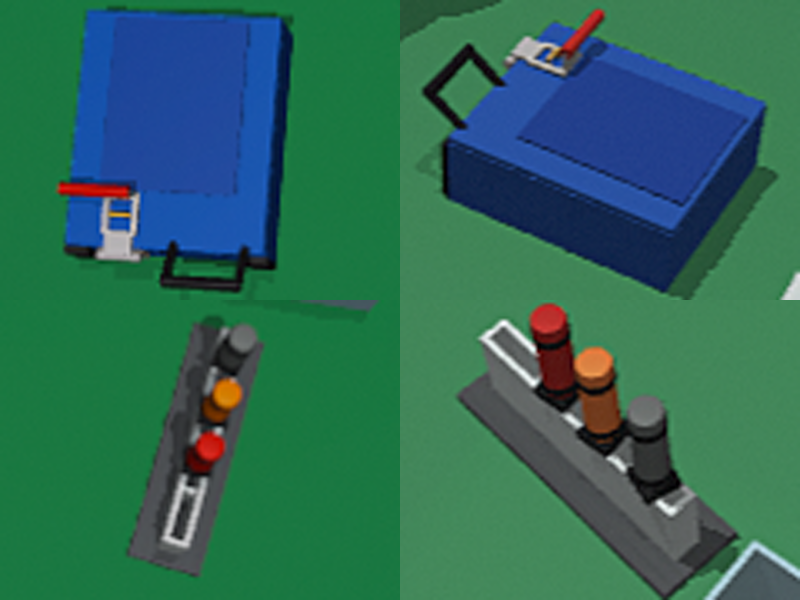

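```bash
python3 - <<'E'
from h import *
s=10/3
def T(U,V,x0,y0): return np.array([x0+(U+.5)/s-.5,y0+(V+.5)/s-.5])
ct=lambda U,V:T(U,V,110,176); cs=lambda U,V:T(U-400,V,227,78)
st=lambda U,V:T(U,V-300,270,174); ss=lambda U,V:T(U-400,V-300,140,213)
A=[(1,1),(1,-1),(-1,-1),(-1,1)]
topc=[ct(87,11),ct(282,17),ct(267,256),ct(67,247)]
scn=[cs(765,103),cs(672,230),cs(447,138),cs(555,22)]
bot=[cs(668,290),cs(445,197)]
def res(p):
    x,y,w,h=p
    P=frame(x,y,w,[(a*.094,b*.079,h) for a,b in A]); B=frame(x,y,w,[(.094,-.079,0),(-.094,-.079,0)])
    return np.r_[(proj("top",P)-topc).ravel(),(proj("scene",P)-scn).ravel(),(proj("scene",B)-bot).ravel()]
r=least_squares(res,[.4,.2,0,.07],x_scale=[.1,.1,.1,.01],loss="soft_l1"); print("case",r.x,np.round(r.fun,1))
case=r.x
inv=lambda P:R.from_euler("z",-case[2]).apply(np.array(P)-[case[0],case[1],0])
for n,a,b in[("lidbar",cs(447,70),ct(203,284)),("lidbarL",cs(468,48),ct(163,282)),("lidbarR",cs(425,93),ct(242,287)),("haspfree end",cs(600,15),ct(60,188)),("hasp",cs(568,50),ct(132,190))]:
    P=tri(a,b); print(n,P.round(4),"case:",inv(P).round(4))
pt=[st(197,322),st(265,343),st(198,577),st(128,553)]; ps=[ss(738,535),ss(665,598),ss(458,398)]
def res2(p):
    L=[(.1,.03,.006),(.1,-.03,.006),(-.1,-.03,.006),(-.1,.03,.006)]
    P=frame(*p,L); Q=frame(*p,[(.1,.03,.006),(.1,-.03,.006),(-.1,-.03,.006),(-.1,.03,.006)])
    return (proj("top",P)-pt).ravel()
# top view only for foot plate orientation, then scene check
r=least_squares(res2,[.4,-.2,-.2],x_scale=.1); print("stand",r.x,r.fun.round(1))
print("scene check",proj("scene",frame(*r.x,[(.1,.03,.006),(.1,-.03,.006),(-.1,-.03,.006),(-.1,.03,.006)])).round(1),np.round(ps,1))
sd=r.x; inv2=lambda P:R.from_euler("z",-sd[2]).apply(np.array(P)-[sd[0],sd[1],0])
for n,a,b in[("red",ss(549,318),st(210,446)),("orange",ss(595,362),st(227,393)),("grey",ss(647,410),st(243,337))]:
    P=tri(a,b); print(n,P.round(4),inv2(P).round(4), "z139top",at_z("top",b,.139).round(4))
for n,uv in[("reel",(383,290)),("bottle",(440,201)),("cartonFL",(530,262))]: print(n,at_z("top",np.array(uv)/1.5625,.05).round(3))
E
```

```text
case [ 0.55147236  0.21880042 -0.01924904  0.06419556] [-0.2 -0.  -0.2  0.3 -0.5  0.1 -0.5 -0.4  0.1 -0.1  0.3  0.4 -0.2  0.1
 -1.5 -0.  -0.9  0.6  0.9  0.9]
lidbar [0.4316 0.1846 0.0879] case: [-0.1192 -0.0365  0.0879]
lidbarL [0.4321 0.2155 0.087 ] case: [-0.1193 -0.0056  0.087 ]
lidbarR [0.4303 0.1547 0.0874] case: [-0.12   -0.0664  0.0874]
haspfree end [0.5016 0.3006 0.087 ] case: [-0.0514  0.0809  0.087 ]
hasp [0.502  0.2431 0.0933] case: [-0.05    0.0233  0.0933]
stand [ 0.56313341 -0.22243125 -0.28408332] [-0.2 -0.1  0.4  0.   0.2 -0.2 -0.3  0.3]
scene check [[240.2 282.7]
 [218.  301.8]
 [156.5 240.3]
 [178.3 224.4]] [[241.  283.2]
 [219.2 302. ]
 [157.  242. ]]
red [ 0.5432 -0.2146  0.1365] [-0.0213  0.0019  0.1365] z139top [ 0.5426 -0.2145  0.139 ]
orange [ 0.5829 -0.2272  0.1369] [0.0203 0.001  0.1369] z139top [ 0.5821 -0.2272  0.139 ]
grey [ 0.6252 -0.2395  0.1372] [0.0643 0.001  0.1372] z139top [ 0.6244 -0.2395  0.139 ]
reel [0.637 0.004 0.05 ]
bottle [ 0.798 -0.09   0.05 ]
cartonFL [ 0.692 -0.245  0.05 ]
```

```bash
cat > plan.py <<'E'
from h import *
from rig import status
CASE=(0.5515,0.2188,-0.01925); STAND=(0.5631,-0.2224,-0.2841)
def C(p): return frame(*CASE,p)[0]
def S(p): return frame(*STAND,p)[0]
def tool(ydeg,tilt=0,az=0):
    """tool down with its y at world angle ydeg, then tool z leant by tilt deg towards world azimuth az deg"""
    a=np.radians(ydeg); y=np.array([np.cos(a),np.sin(a),0]); z=np.array([0,0,-1.])
    B=R.from_matrix(np.c_[np.cross(y,z),y,z]); b=np.radians(az)
    return R.from_rotvec(np.radians(tilt)*np.cross(z,[np.cos(b),np.sin(b),0]))*B
def cur():
    s=status.get_state(); return np.array(s["position"]),rot(s["ee_rot"]),s
def show(W,p=None,r=None):
    """W: list of (tcp, R, rows). prints rounded rows from the current pose"""
    if p is None: p,r,_=cur()
    X=[];Q=[]
    for tp,tr,n in W:
        p0,r0=p,r; dr=(r0.inv()*tr).as_rotvec()
        for i in range(1,n+1):
            gp=p0+(np.array(tp)-p0)*i/n; gr=r0*R.from_rotvec(dr*i/n)
            x=np.round(r.inv().apply(gp-p)/.3,3); w=np.round((r.inv()*gr).as_rotvec()/np.radians(60),3)
            if abs(x).max()>.208 or np.linalg.norm(w)>.178: print("!big",x,w)
            X.append((x+0.).tolist());Q.append((w+0.).tolist()); p=p+r.apply(x*.3); r=r*R.from_rotvec(w*np.radians(60))
    for i in range(0,len(X),8): print("xyz",X[i:i+8],"\nrot",Q[i:i+8])
    return p,r
def st():
    p,r,s=cur(); z=r.as_matrix()[:,2]; print(p.round(4),"z",z.round(3),"y",r.as_matrix()[:,1].round(3),"q",s["qpos"].round(2),"w",round(s["width"],4),"gf",round(s["gripper_force"],1),"F",np.round(s["contact_force"],1),"t",s["clock"])
E
python3 - <<'E'
from plan import *
h=C([-.0505,.065,.087]); print(h)
g=tool(-1.1)
p,r=show([(h+[0,0,.06],g,8)])
show([(h+[0,0,-.017],g,4)],p,r)
E
```

```text
[0.50226053 0.28476002 0.087     ]
xyz [[-0.155, -0.055, 0.035], [-0.161, -0.031, 0.035], [-0.165, -0.005, 0.035], [-0.163, 0.019, 0.034], [-0.158, 0.045, 0.035], [-0.15, 0.068, 0.035], [-0.137, 0.091, 0.035], [-0.122, 0.11, 0.034]] 
rot [[0.0, 0.0, 0.147], [0.0, 0.0, 0.148], [0.0, 0.0, 0.147], [-0.001, 0.001, 0.147], [0.0, 0.0, 0.148], [0.0, 0.0, 0.147], [0.0, 0.0, 0.147], [-0.001, 0.0, 0.148]]
xyz [[0.0, 0.0, 0.064], [0.0, 0.0, 0.064], [0.0, 0.0, 0.065], [0.0, 0.0, 0.064]] 
rot [[0.0, 0.0, 0.0], [0.0, 0.0, 0.0], [0.0, 0.0, 0.0], [0.0, 0.0, 0.0]]
```

>>> apply_moves(xyz=[[-0.155, -0.055, 0.035], [-0.161, -0.031, 0.035], [-0.165, -0.005, 0.035], [-0.163, 0.019, 0.034], [-0.158, 0.045, 0.035], [-0.15, 0.068, 0.035], [-0.137, 0.091, 0.035], [-0.122, 0.11, 0.034]], rot=[[0, 0, 0.147], [0, 0, 0.148], [0, 0, 0.147], [0, 0, 0.147], [0, 0, 0.148], [0, 0, 0.147], [0, 0, 0.147], [0, 0, 0.148]], hand=[0, 0, 0, 0, 0, 0, 0, 0], force=40)

```text
clock: 1.1
position: [0.5034, 0.284, 0.1472]
ee_rot: [-0.0, 0.716, 0.698, -0.0]
contact_force: [0.1, 0.4, 0.2]
width: 0.0425
gripper_force: 0.0
```

```bash
python3 - <<'E'
from plan import *
st(); h=C([-.0505,.065,.087])
show([(h+[0,0,-.017],tool(-1.1),5)])
E
```

```text
[0.5034 0.284  0.1472] z [-0.001  0.    -1.   ] y [ 1.    -0.025 -0.001] q [0.39 0.34 1.63 0.   1.17 0.42] w 0.0425 gf 0.0 F [0.1 0.4 0.2] t 1.1
xyz [[0.0, -0.001, 0.051], [0.001, 0.0, 0.052], [0.0, -0.001, 0.051], [0.001, -0.001, 0.052], [0.0, -0.001, 0.051]] 
rot [[0.0, 0.0, -0.001], [0.0, 0.0, -0.001], [0.0, 0.0, -0.001], [0.0, 0.0, -0.001], [-0.001, 0.0, -0.001]]
```

>>> apply_moves(xyz=[[0, -0.001, 0.051], [0, -0.001, 0.052], [0, -0.001, 0.051], [0, -0.001, 0.052], [0, 0, 0.051], [0, 0, 0], [0, 0, 0], [0, 0, 0]], rot=[[0, 0, 0], [0, 0, 0], [0, 0, 0], [0, 0, 0], [0, 0, 0], [0, 0, 0], [0, 0, 0], [0, 0, 0]], hand=[0, 0, 0, 0, 0, -1, -1, -1], force=40)

```text
clock: 2.1
position: [0.5006, 0.2855, 0.0708]
ee_rot: [-0.001, 0.714, 0.7, -0.0]
contact_force: [-2.5, 0.8, -3.3]
width: 0.0083
gripper_force: 38.9
```

```bash
python3 - <<'E'
from plan import *
st(); p,r,_=cur()
g=tool(-1.1)
# bar centre now ~ p ; hinge at case x=-.094 z=.06
yv=p; rx,rz=.0435,.0265
ph0=np.arctan2(rz,rx);rad=np.hypot(rx,rz)
ex=frame(0,0,CASE[2],[1,0,0])[0]
W=[]
for th in np.linspace(0,1.7,13)[1:]:
    W.append((p+ex*(rad*np.cos(ph0+th)-rx)+[0,0,rad*np.sin(ph0+th)-rz],g,1))
print(W[-1][0]); show(W)
E
```

```text
[0.5006 0.2855 0.0708] z [-0.001  0.001 -1.   ] y [ 1.    -0.02  -0.001] q [0.4  0.41 1.73 0.   1.   0.42] w 0.0083 gf 38.9 F [-2.5  0.8 -3.3] t 2.1
[0.42526803 0.28696052 0.0840296 ]
xyz [[0.0, -0.014, -0.02], [0.0, -0.016, -0.017], [0.0, -0.019, -0.015], [0.0, -0.021, -0.012], [0.0, -0.022, -0.009], [0.0, -0.024, -0.006], [0.0, -0.024, -0.002], [0.0, -0.024, 0.001]] 
rot [[-0.001, 0.0, -0.001], [0.0, 0.0, 0.0], [0.0, 0.0, 0.0], [0.0, 0.0, 0.0], [0.0, 0.0, 0.0], [0.0, 0.0, 0.0], [0.0, 0.0, 0.0], [0.0, 0.0, 0.0]]
xyz [[0.0, -0.023, 0.004], [0.0, -0.023, 0.008], [0.0, -0.022, 0.01], [0.0, -0.019, 0.014]] 
rot [[0.0, 0.0, 0.0], [0.0, 0.0, 0.0], [0.0, 0.0, 0.0], [0.0, 0.0, 0.0]]
```

>>> apply_moves(xyz=[[0, -0.014, -0.02], [0, -0.016, -0.017], [0, -0.019, -0.015], [0, -0.021, -0.012], [0, -0.022, -0.009], [0, -0.024, -0.006], [0, -0.024, -0.002], [0, -0.024, 0.001]], rot=[[0, 0, 0], [0, 0, 0], [0, 0, 0], [0, 0, 0], [0, 0, 0], [0, 0, 0], [0, 0, 0], [0, 0, 0]], hand=[-1, -1, -1, -1, -1, -1, -1, -1])

```text
clock: 3.1
position: [0.4592, 0.2871, 0.1003]
ee_rot: [0.005, 0.714, 0.701, 0.007]
contact_force: [4.6, 0.0, 18.8]
width: 0.0083
gripper_force: 41.7
```

>>> apply_moves(xyz=[[0, -0.023, 0.004], [0, -0.023, 0.008], [0, -0.022, 0.01], [0, -0.019, 0.014], [0, 0, 0]], rot=[[0, 0, 0], [0, 0, 0], [0, 0, 0], [0, 0, 0], [0, 0, 0]], hand=[-1, -1, -1, -1, -1])

```text
clock: 3.72
position: [0.4226, 0.2879, 0.0871]
ee_rot: [-0.002, 0.714, 0.7, -0.0]
contact_force: [-9.0, 4.0, 18.4]
width: 0.0083
gripper_force: 44.6
```

```bash
python3 - <<'E'
from plan import *
st()
t=grab("top");s=grab("scene")
cv2.imwrite("pics/m2.png",np.hstack([crop(t,110,176,120,90,400,300),crop(s,227,78,120,90,400,300)]))
p,r,_=cur()
b=C([-.1195,-.036,.087]);print(b)
p,r=show([(p+[-.0,0,.06],tool(-1.1),3),([b[0],b[1],.15],tool(-1.1),5)])
show([(b+[0,0,-.016],tool(-1.1),5)],p,r)
E
```

```text
[0.4226 0.2879 0.0871] z [-0.004  0.003 -1.   ] y [ 1.    -0.021 -0.004] q [0.46 0.31 1.85 0.01 0.98 0.48] w 0.0083 gf 44.6 F [-9.   4.  18.4] t 3.725
[0.43132918 0.1851069  0.087     ]
xyz [[0.0, 0.0, -0.067], [0.0, -0.001, -0.066], [0.0, 0.0, -0.067], [-0.068, 0.007, -0.002], [-0.069, 0.007, -0.002], [-0.068, 0.008, -0.002], [-0.068, 0.007, -0.002], [-0.069, 0.007, -0.002]] 
rot [[-0.001, -0.001, -0.001], [-0.002, -0.001, 0.0], [-0.001, -0.001, -0.001], [0.0, 0.0, 0.0], [0.0, 0.0, 0.0], [0.0, 0.0, 0.0], [0.0, 0.0, 0.0], [0.0, 0.0, 0.0]]
xyz [[0.0, 0.0, 0.053], [0.0, 0.0, 0.052], [0.0, 0.0, 0.053], [0.0, 0.0, 0.053], [0.0, 0.0, 0.053]] 
rot [[0.0, 0.0, 0.0], [0.0, 0.0, 0.0], [0.0, 0.0, 0.0], [0.0, 0.0, 0.0], [0.0, 0.0, 0.0]]
```

View pics/m2.png

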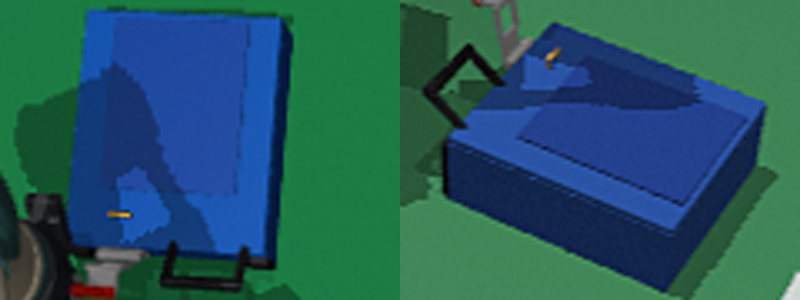

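The strap now leans in front of the case at about (100,275) in the top crop. The red bar is at (92,290) and the catch is free at (120,214). I'll release it and go to the pull bar.

>>> apply_moves(xyz=[[0, 0, 0], [0, 0, 0], [0, 0, -0.1], [0, 0, -0.1], [-0.086, 0.009, 0], [-0.086, 0.009, 0], [-0.086, 0.009, 0], [-0.085, 0.009, 0]], rot=[[0, 0, 0], [0, 0, 0], [0, 0, 0], [0, 0, 0], [0, 0, 0], [0, 0, 0], [0, 0, 0], [0, 0, 0]], hand=[-0.3, -0.3, -0.3, -0.3, -0.3, -0.3, -0.3, -0.3])

```text
clock: 4.82
position: [0.4345, 0.1825, 0.1438]
ee_rot: [-0.0, 0.714, 0.7, -0.001]
contact_force: [-0.7, 0.0, 0.3]
width: 0.0299
gripper_force: 0.0
```

```bash
python3 - <<'E'
from plan import *
st(); b=C([-.1195,-.036,.087])
show([(b+[0,0,-.015],tool(-1.1),5)])
E
```

```text
[0.4345 0.1825 0.1438] z [-0.001 -0.001 -1.   ] y [ 1.    -0.02  -0.001] q [ 0.25  0.19  1.86 -0.    1.1   0.27] w 0.0299 gf 0.0 F [-0.7  0.   0.3] t 4.825
xyz [[0.002, -0.002, 0.048], [0.001, -0.002, 0.048], [0.002, -0.002, 0.048], [0.002, -0.002, 0.047], [0.002, -0.003, 0.048]] 
rot [[0.0, 0.0, 0.0], [0.0, 0.0, 0.0], [-0.001, 0.0, 0.0], [0.0, 0.0, 0.0], [0.0, 0.001, 0.0]]
```

>>> apply_moves(xyz=[[0.002, -0.003, 0.048], [0.001, -0.003, 0.048], [0.002, -0.003, 0.048], [0.002, -0.002, 0.047], [0.002, 0, 0.048], [0, 0, 0], [0, 0, 0], [0, 0, 0]], rot=[[0, 0, 0], [0, 0, 0], [0, 0, 0], [0, 0, 0], [0, 0, 0], [0, 0, 0], [0, 0, 0], [0, 0, 0]], hand=[-0.3, -0.3, -0.3, -0.3, -0.3, -1, -1, -1], force=50)

```text
clock: 5.82
position: [0.4321, 0.1867, 0.0726]
ee_rot: [0.0, 0.714, 0.7, 0.001]
contact_force: [1.7, 0.1, -1.6]
width: 0.0082
gripper_force: 48.6
```

```bash
cat > lid.py <<'E'
from plan import *
def lidarc(p,thetas,dz,tilt=lambda t:0,dx=0):
    """TCP waypoints carrying the bar from shut pose p(TCP at lid 0)"""
    rx,rz=.213,.024; ph0=np.arctan2(rz,rx); rad=np.hypot(rx,rz)
    ex=frame(0,0,CASE[2],[1,0,0])[0]; W=[]
    for t in thetas: W.append((p+ex*(rx-rad*np.cos(ph0+t))+[0,0,rad*np.sin(ph0+t)-rz],tool(-1.1),1))
    return W
E
python3 - <<'E'
from lid import *
st(); p,r,_=cur(); np.save("lidp.npy",p)
show(lidarc(p,np.linspace(0,1.68,25)[1:],0))
E
```

```text
[0.4321 0.1867 0.0726] z [ 0.001  0.    -1.   ] y [ 1.    -0.02   0.001] q [0.26 0.27 1.96 0.   0.91 0.28] w 0.0082 gf 48.6 F [ 1.7  0.1 -1.6] t 5.825
xyz [[0.0, 0.007, -0.049], [0.0, 0.011, -0.049], [0.0, 0.014, -0.048], [0.0, 0.018, -0.047], [0.0, 0.021, -0.046], [0.0, 0.023, -0.044], [0.0, 0.027, -0.042], [0.0, 0.03, -0.04]] 
rot [[0.001, 0.0, 0.0], [0.0, 0.0, 0.0], [0.0, 0.0, 0.0], [0.0, 0.0, 0.0], [0.0, 0.0, 0.0], [0.0, 0.0, 0.0], [0.0, 0.0, 0.0], [0.0, 0.0, 0.0]]
xyz [[0.0, 0.033, -0.038], [0.0, 0.035, -0.036], [0.0, 0.037, -0.033], [0.0, 0.04, -0.03], [0.0, 0.041, -0.028], [0.0, 0.044, -0.024], [0.0, 0.045, -0.022], [0.0, 0.047, -0.018]] 
rot [[0.0, 0.0, 0.0], [0.0, 0.0, 0.0], [0.0, 0.0, 0.0], [0.0, 0.0, 0.0], [0.0, 0.0, 0.0], [0.0, 0.0, 0.0], [0.0, 0.0, 0.0], [0.0, 0.0, 0.0]]
xyz [[0.0, 0.047, -0.015], [0.001, 0.049, -0.011], [0.0, 0.049, -0.009], [0.0, 0.05, -0.004], [0.0, 0.05, -0.001], [0.0, 0.05, 0.002], [0.0, 0.05, 0.006], [0.0, 0.049, 0.009]] 
rot [[0.0, 0.0, 0.0], [0.0, 0.0, 0.0], [0.0, 0.0, 0.0], [0.0, 0.0, 0.0], [0.0, 0.0, 0.0], [0.0, 0.0, 0.0], [0.0, 0.0, 0.0], [0.0, 0.0, 0.0]]
```

>>> apply_moves(xyz=[[0, 0.007, -0.049], [0, 0.011, -0.049], [0, 0.014, -0.048], [0, 0.018, -0.047], [0, 0.021, -0.046], [0, 0.023, -0.044], [0, 0.027, -0.042], [0, 0.03, -0.04]], rot=[[0, 0, 0], [0, 0, 0], [0, 0, 0], [0, 0, 0], [0, 0, 0], [0, 0, 0], [0, 0, 0], [0, 0, 0]], hand=[-1, -1, -1, -1, -1, -1, -1, -1])

```text
clock: 6.82
position: [0.4778, 0.1854, 0.1822]
ee_rot: [0.0, 0.714, 0.7, 0.0]
contact_force: [5.6, -0.9, -7.1]
width: 0.008
gripper_force: 48.5
```

>>> apply_moves(xyz=[[0, 0.033, -0.038], [0, 0.035, -0.036], [0, 0.037, -0.033], [0, 0.04, -0.03], [0, 0.041, -0.028], [0, 0.044, -0.024], [0, 0.045, -0.022], [0, 0.047, -0.018]], rot=[[0, 0, 0], [0, 0, 0], [0, 0, 0], [0, 0, 0], [0, 0, 0], [0, 0, 0], [0, 0, 0], [0, 0, 0]], hand=[-1, -1, -1, -1, -1, -1, -1, -1])

```text
clock: 7.82
position: [0.5711, 0.1827, 0.2511]
ee_rot: [-0.002, 0.714, 0.7, -0.003]
contact_force: [-2.3, -1.9, -1.2]
width: 0.0076
gripper_force: 48.8
```

>>> apply_moves(xyz=[[0, 0.047, -0.015], [0, 0.049, -0.011], [0, 0.049, -0.009], [0, 0.05, -0.004], [0, 0.05, -0.001], [0, 0.05, 0.002], [0, 0.05, 0.006], [0, 0.049, 0.009]], rot=[[0, 0, 0], [0, 0, 0], [0, 0, 0], [0, 0, 0], [0, 0, 0], [0, 0, 0], [0, 0, 0], [0, 0, 0]], hand=[-1, -1, -1, -1, -1, -1, -1, -1])

```text
clock: 8.82
position: [0.6912, 0.1795, 0.2587]
ee_rot: [0.0, 0.714, 0.7, -0.002]
contact_force: [-2.3, -4.4, -2.8]
width: 0.008
gripper_force: 51.2
```

```bash
python3 - <<'E'
from lid import *
st(); t=grab("top");s=grab("scene")
cv2.imwrite("pics/m3.png",np.hstack([crop(t,110,146,120,90,400,300),crop(s,227,48,120,90,400,300)]))
E
```

```text
[0.6912 0.1795 0.2587] z [-0.002 -0.003 -1.   ] y [ 1.    -0.021 -0.002] q [ 0.16  0.48  1.11 -0.    1.55  0.18] w 0.008 gf 51.2 F [-2.3 -4.4 -2.8] t 8.825
```

View pics/m3.png

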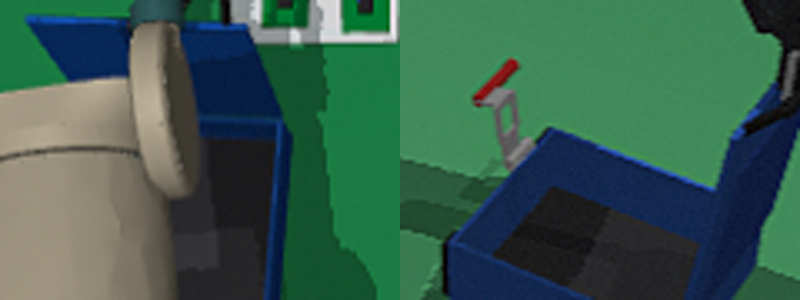

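The lid stands open: in the scene crop the inside of the case is visible and the lid edge at (750,130) leans back. I'll release, rise, then plan the driver grasp.

>>> apply_moves(xyz=[[0, 0, 0], [0, 0, 0], [0, 0, -0.08], [0, 0, -0.15], [0, -0.1, -0.1], [0.15, -0.1, 0], [0.15, -0.1, 0], [0.15, 0, 0]], rot=[[0, 0, 0], [0, 0, 0], [0, 0, 0], [0, 0, 0], [0, 0, 0], [0, 0, 0], [0, 0, 0], [0, 0, 0]], hand=[-0.3, -0.3, -0.3, -0.3, -0.3, 0.3, 0.3, 0.3])

```text
clock: 9.93
position: [0.6014, 0.3199, 0.3583]
ee_rot: [-0.001, 0.713, 0.701, 0.001]
contact_force: [1.2, -0.2, -0.4]
width: 0.0551
gripper_force: 0.0
```

```bash
cat > drv.py <<'E'
from plan import *
AZ=np.degrees(STAND[2]); 
def grasp_tool(b): return tool(AZ-90,b,AZ)
def tcp(gp,r,d=.019): return np.array(gp)+r.apply([0,0,d])
E
python3 - <<'E'
from drv import *
st()
for n in("top","scene"):
    im=grab(n); cv2.imwrite(f"pics/{n}4.png",im)
cv2.imwrite("pics/m4.png",cv2.resize(np.hstack([cv2.imread("pics/top4.png"),cv2.imread("pics/scene4.png")]),(800,300),interpolation=cv2.INTER_AREA))
b=58; g=grasp_tool(b); d=S([-.0213,.001,.093]); 
pre=tcp(d,g)-g.apply([0,0,.10])
mid=pre+[0,0,.12]
print(d,pre,mid)
show([(mid,tool(-45,0,0),8)])
E
```

```text
[0.6014 0.3199 0.3583] z [ 0.     0.002 -1.   ] y [ 1.    -0.018  0.   ] q [0.39 0.41 1.   0.   1.73 0.4 ] w 0.0551 gf 0.0 F [ 1.2 -0.2 -0.4] t 9.925
[ 0.54293412 -0.21546983  0.093     ] [ 0.47699579 -0.19621593  0.13592346] [ 0.47699579 -0.19621593  0.25592346]
!big [-0.217 -0.049  0.041] [-0.    -0.     0.092]
!big [-0.221 -0.029  0.041] [-0.001 -0.001  0.092]
!big [-0.223 -0.006  0.041] [ 0.    -0.     0.093]
!big [-0.222  0.014  0.042] [-0.    -0.001  0.092]
!big [-0.22   0.037  0.041] [-0.     0.     0.092]
!big [-0.216  0.057  0.042] [-0.001 -0.     0.092]
xyz [[-0.217, -0.049, 0.041], [-0.221, -0.029, 0.041], [-0.223, -0.006, 0.041], [-0.222, 0.014, 0.042], [-0.22, 0.037, 0.041], [-0.216, 0.057, 0.042], [-0.208, 0.077, 0.041], [-0.201, 0.097, 0.042]] 
rot [[0.0, 0.0, 0.092], [-0.001, -0.001, 0.092], [0.0, 0.0, 0.093], [0.0, -0.001, 0.092], [0.0, 0.0, 0.092], [-0.001, 0.0, 0.092], [0.0, -0.001, 0.092], [0.0, 0.0, 0.092]]
```

View pics/m4.png

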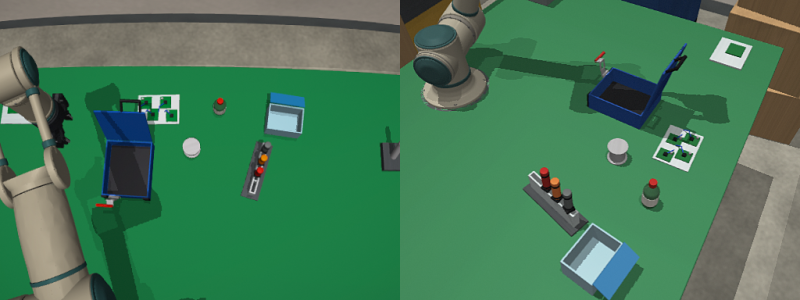

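The lid stays open on its own, and the red, orange and grey drivers are still in the stand. On to the stand.

>>> apply_moves(xyz=[[-0.197, -0.047, 0.035], [-0.2, -0.029, 0.035], [-0.2, -0.006, 0.035], [-0.2, 0.014, 0.035], [-0.2, 0.037, 0.035], [-0.2, 0.057, 0.035], [-0.2, 0.077, 0.035], [-0.2, 0.097, 0.035]], rot=[[0, 0, 0.092], [0, 0, 0.092], [0, 0, 0.093], [0, 0, 0.092], [0, 0, 0.092], [0, 0, 0.092], [0, 0, 0.092], [0, 0, 0.092]], hand=[0.1, 0.1, 0.1, 0.1, 0.1, 0.1, 0.1, 0.1], force=80)

```text
clock: 11.02
position: [0.4874, -0.1574, 0.2737]
ee_rot: [0.0, 0.926, 0.378, 0.0]
contact_force: [0.4, -0.5, 0.1]
width: 0.0471
gripper_force: 0.0
```

```bash
python3 - <<'E'
from drv import *
st()
b=58; g=grasp_tool(b); d=S([-.0213,.001,.093]); 
pre=tcp(d,g)-g.apply([0,0,.10])
show([(pre+[-.02,0,.05],g,9)])
E
```

```text
[ 0.4874 -0.1574  0.2737] z [ 0.001  0.    -1.   ] y [ 0.701 -0.714  0.   ] q [-0.45  0.16  1.56  0.    1.43  0.35] w 0.0471 gf 0.0 F [ 0.4 -0.5  0.1] t 11.025
xyz [[-0.018, 0.002, 0.033], [-0.021, 0.003, 0.03], [-0.024, 0.003, 0.029], [-0.026, 0.004, 0.026], [-0.028, 0.006, 0.024], [-0.03, 0.008, 0.021], [-0.031, 0.009, 0.019], [-0.031, 0.012, 0.016]] 
rot [[-0.057, 0.097, 0.102], [-0.057, 0.096, 0.103], [-0.056, 0.097, 0.102], [-0.057, 0.097, 0.103], [-0.057, 0.097, 0.102], [-0.056, 0.096, 0.102], [-0.057, 0.097, 0.103], [-0.057, 0.097, 0.102]]
xyz [[-0.032, 0.015, 0.014]] 
rot [[-0.057, 0.096, 0.102]]
```

>>> apply_moves(xyz=[[-0.018, 0.002, 0.033], [-0.021, 0.003, 0.03], [-0.024, 0.003, 0.029], [-0.026, 0.004, 0.026], [-0.028, 0.006, 0.024], [-0.03, 0.008, 0.021], [-0.031, 0.009, 0.019], [-0.031, 0.012, 0.016]], rot=[[-0.057, 0.097, 0.102], [-0.057, 0.096, 0.103], [-0.056, 0.097, 0.102], [-0.057, 0.097, 0.103], [-0.057, 0.097, 0.102], [-0.056, 0.096, 0.102], [-0.057, 0.097, 0.103], [-0.057, 0.097, 0.102]], hand=[0.1, 0.1, 0.1, 0.1, 0.1, 0.1, 0.1, 0.1])

```text
clock: 12.02
position: [0.4661, -0.1836, 0.2014]
ee_rot: [0.053, 0.907, -0.033, 0.416]
contact_force: [-0.6, 0.8, 0.1]
width: 0.0469
gripper_force: 0.0
```

```bash
python3 - <<'E'
from drv import *
st()
b=58; g=grasp_tool(b); d=S([-.0213,.001,.093]); t=tcp(d,g)
pre=t-g.apply([0,0,.10]); print("target z",g.as_matrix()[:,2],"y",g.as_matrix()[:,1],t)
show([(pre,g,3),(t,g,5)])
E
```

```text
[ 0.4661 -0.1836  0.2014] z [ 0.751 -0.124 -0.648] y [-0.105 -0.992  0.068] q [-0.92 -0.07  2.38  1.36  0.56 -0.4 ] w 0.0469 gf 0.0 F [-0.6  0.8  0.1] t 12.025
target z [ 0.8140535  -0.23770249 -0.52991926] y [-2.80293642e-01 -9.59914306e-01  5.55111512e-17] [ 0.55840114 -0.21998618  0.08293153]
xyz [[-0.047, 0.008, 0.058], [-0.049, 0.008, 0.056], [-0.052, 0.009, 0.054], [0.0, 0.0, 0.067], [0.0, 0.0, 0.066], [0.0, 0.0, 0.067], [0.0, 0.0, 0.067], [0.0, 0.0, 0.066]] 
rot [[-0.033, 0.045, 0.051], [-0.033, 0.046, 0.052], [-0.033, 0.045, 0.051], [0.0, 0.0, 0.0], [0.0, 0.0, 0.0], [0.0, 0.0, 0.0], [0.0, 0.0, 0.0], [0.0, 0.0, 0.0]]
```

The wrist is going singular with a forward tilt: q4 is swinging and q5 is near 0. I'll switch to grasping with the tool leaning back towards the robot, grey first, and placing with a small forward tilt.

```bash
cat >> drv.py <<'E'
def gback(b): return tool(AZ-90,b,AZ+180)
def place_tool(f): return tool(-91.1,f,-1.1)
CELL=dict(red=-.0213,orange=.021,grey=.0645)
E
python3 - <<'E'
from drv import *
st(); print(R.from_matrix(gback(0).as_matrix()).as_matrix().round(2))
p,r=show([([.49,-.16,.31],tool(-104,0,0),7)])
g=gback(52); d=S([CELL["grey"],.001,.095]); t=tcp(d,g); pre=t-g.apply([0,0,.11]); print(t,pre)
show([(pre+[0,0,.05],g,8)],p,r)
E
```

```text
[ 0.4661 -0.1836  0.2014] z [ 0.751 -0.124 -0.648] y [-0.105 -0.992  0.068] q [-0.92 -0.07  2.38  1.36  0.56 -0.4 ] w 0.0469 gf 0.0 F [-0.6  0.8  0.1] t 12.025
[[ 0.96 -0.28  0.  ]
 [-0.28 -0.96 -0.  ]
 [ 0.    0.   -1.  ]]
xyz [[0.046, -0.009, -0.026], [0.043, -0.01, -0.032], [0.038, -0.01, -0.037], [0.033, -0.012, -0.041], [0.027, -0.012, -0.046], [0.022, -0.013, -0.048], [0.015, -0.014, -0.05]] 
rot [[0.001, -0.118, 0.022], [0.0, -0.118, 0.022], [0.001, -0.119, 0.022], [0.0, -0.118, 0.021], [0.001, -0.118, 0.022], [0.0, -0.118, 0.022], [0.001, -0.118, 0.022]]
[ 0.61092273 -0.23532241  0.08330243] [ 0.69412924 -0.2596186   0.15102519]
xyz [[0.093, 0.02, 0.045], [0.097, 0.019, 0.035], [0.1, 0.019, 0.023], [0.103, 0.019, 0.012], [0.103, 0.018, 0.0], [0.103, 0.017, -0.012], [0.101, 0.017, -0.023], [0.098, 0.017, -0.035]] 
rot [[0.002, -0.108, 0.004], [0.002, -0.109, 0.005], [0.002, -0.108, 0.004], [0.003, -0.108, 0.005], [0.002, -0.109, 0.004], [0.002, -0.108, 0.004], [0.002, -0.108, 0.005], [0.002, -0.109, 0.004]]
```

>>> apply_moves(xyz=[[0.046, -0.009, -0.026], [0.043, -0.01, -0.032], [0.038, -0.01, -0.037], [0.033, -0.012, -0.041], [0.027, -0.012, -0.046], [0.022, -0.013, -0.048], [0.015, -0.014, -0.05], [0, 0, 0]], rot=[[0, -0.118, 0.022], [0, -0.118, 0.022], [0, -0.119, 0.022], [0, -0.118, 0.021], [0, -0.118, 0.022], [0, -0.118, 0.022], [0, -0.118, 0.022], [0, 0, 0]], hand=[0.1, 0.1, 0.1, 0.1, 0.1, 0.1, 0.1, 0.1])

```text
clock: 13.02
position: [0.4794, -0.1493, 0.2841]
ee_rot: [-0.007, 0.992, -0.081, 0.097]
contact_force: [-0.8, -0.6, -0.2]
width: 0.0471
gripper_force: 0.0
```

```bash
python3 - <<'E'
from drv import *
st()
g=gback(52); d=S([CELL["grey"],.001,.095]); t=tcp(d,g); pre=t-g.apply([0,0,.11])
show([(pre+[0,0,.05],g,8)])
E
```

```text
[ 0.4794 -0.1493  0.2841] z [ 0.194 -0.003 -0.981] y [-0.16  -0.987 -0.029] q [-0.51  0.04  1.69  0.1   1.25  1.2 ] w 0.0471 gf 0.0 F [-0.8 -0.6 -0.2] t 13.025
xyz [[0.087, 0.032, 0.051], [0.095, 0.031, 0.039], [0.099, 0.029, 0.026], [0.102, 0.027, 0.012], [0.103, 0.026, -0.003], [0.102, 0.024, -0.016], [0.1, 0.023, -0.031], [0.094, 0.02, -0.044]] 
rot [[0.002, -0.131, 0.016], [0.002, -0.131, 0.016], [0.002, -0.131, 0.015], [0.002, -0.131, 0.016], [0.002, -0.131, 0.016], [0.002, -0.131, 0.016], [0.002, -0.131, 0.016], [0.002, -0.131, 0.016]]
```

>>> apply_moves(xyz=[[0.087, 0.032, 0.051], [0.095, 0.031, 0.039], [0.099, 0.029, 0.026], [0.102, 0.027, 0.012], [0.103, 0.026, -0.003], [0.102, 0.024, -0.016], [0.1, 0.023, -0.031], [0.094, 0.02, -0.044]], rot=[[0.002, -0.131, 0.016], [0.002, -0.131, 0.016], [0.002, -0.131, 0.015], [0.002, -0.131, 0.016], [0.002, -0.131, 0.016], [0.002, -0.131, 0.016], [0.002, -0.131, 0.016], [0.002, -0.131, 0.016]], hand=[0.1, 0.1, 0.1, 0.1, 0.1, 0.1, 0.1, 0.1])

```text
clock: 14.02
position: [0.6612, -0.2454, 0.2095]
ee_rot: [-0.071, 0.881, -0.129, -0.451]
contact_force: [24.8, 15.0, 103.0]
width: 0.0469
gripper_force: 0.0
```

```bash
python3 - <<'E'
from drv import *
st()
g=gback(52); d=S([CELL["grey"],.001,.095]); t=tcp(d,g); pre=t-g.apply([0,0,.11])
p,r=show([(pre,g,3),(t,g,6)])
for n in("top","scene"):
    im=grab(n); cv2.imwrite(f"pics/{n}5.png",im)
t=cv2.imread("pics/top5.png");s=cv2.imread("pics/scene5.png")
cv2.imwrite("pics/m5.png",np.hstack([crop(t,270,114,160,150,400,375),crop(s,120,173,160,150,400,375)]))
E
```

```text
[ 0.6612 -0.2454  0.2095] z [-0.775  0.241 -0.584] y [-0.291 -0.957 -0.009] q [-0.41  1.15  0.22 -0.21  2.71  1.31] w 0.0469 gf 0.0 F [ 24.8  15.  103. ] t 14.025
xyz [[0.076, 0.005, 0.006], [0.076, 0.005, 0.007], [0.075, 0.005, 0.007], [0.0, 0.0, 0.061], [0.0, 0.0, 0.061], [0.0, 0.0, 0.061], [0.0, 0.0, 0.062], [0.0, 0.0, 0.061]] 
rot [[-0.005, 0.013, 0.0], [-0.004, 0.012, 0.001], [-0.005, 0.013, 0.0], [0.0, 0.0, 0.0], [0.0, 0.0, 0.0], [0.0, 0.0, 0.0], [0.0, 0.0, 0.0], [0.0, 0.0, 0.0]]
xyz [[0.0, 0.0, 0.061]] 
rot [[0.0, 0.0, 0.0]]
```

View pics/m5.png

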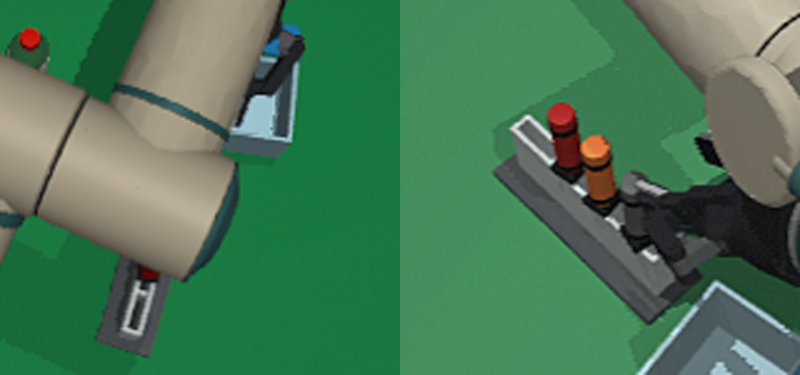

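Force reads 103 N with q3 and q5 at their limits, so I'm backing off along the same path and fitting the arm kinematics.

>>> apply_moves(xyz=[[-0.09, -0.02, 0.03], [-0.1, -0.023, 0.02], [-0.1, -0.024, 0], [-0.1, -0.026, -0.01], [-0.1, -0.027, -0.02]], rot=[[0, 0.131, -0.016], [0, 0.131, -0.016], [0, 0.131, -0.016], [0, 0.131, -0.016], [0, 0.131, -0.016]], hand=[0.1, 0.1, 0.1, 0.1, 0.1])

```text
clock: 14.75
position: [0.5514, -0.1787, 0.3051]
ee_rot: [-0.04, 0.986, -0.109, -0.119]
contact_force: [0.1, 0.0, 0.0]
width: 0.0467
gripper_force: 0.0
```

```bash
cat > kin.py <<'E'
from plan import *
D=[([1.094,.2766,1.5061,0,1.3607,-.121],[.20004,.53852,.23044]),([.39,.34,1.63,0,1.17,.42],[.5034,.284,.1472]),([.40,.41,1.73,0,1.0,.42],[.5006,.2855,.0708]),
([.25,.19,1.86,0,1.10,.27],[.4345,.1825,.1438]),([.26,.27,1.96,0,.91,.28],[.4321,.1867,.0726]),([.16,.48,1.11,0,1.55,.18],[.6912,.1795,.2587]),([.39,.41,1.0,0,1.73,.40],[.6014,.3199,.3583]),
([-.45,.16,1.56,0,1.43,.35],[.4874,-.1574,.2737]),([-.92,-.07,2.38,1.36,.56,-.4],[.4661,-.1836,.2014]),([-.51,.04,1.69,.1,1.25,1.2],[.4794,-.1493,.2841]),([-.41,1.15,.22,-.21,2.71,1.31],[.6612,-.2454,.2095])]
LIM=np.array([[-2.89,2.89],[-.75,2.08],[.22,2.7],[-1.18,4.32],[.11,2.71],[-2.7,2.7]])
E_=lambda a,t:R.from_euler(a,t)
def fk(q,k):
    r0,d,h0,L1,e,L2,tx,ty,L3=k
    R5=E_("z",q[3])*E_("y",q[4])
    v=E_("y",q[2]).apply(np.array([e,0,L2])+R5.apply([tx,ty,L3]))
    p=E_("z",q[0]).apply(np.array([r0,d,h0])+E_("y",q[1]).apply(np.array([0,0,L1])+v))
    return p,E_("z",q[0])*E_("y",q[1]+q[2])*R5*E_("z",q[5])
E
python3 - <<'E'
from kin import *
st(); _,_,s=cur()
k0=[0,.067,.3,.4,0,.4,0,0,.2]
f=lambda k:np.concatenate([fk(q,k)[0]-p for q,p in D]+[[1e-2*(k[4])]])
r=least_squares(f,k0,x_scale=.1); print(r.x.round(4)); print((r.fun*1000).round(1))
np.save("k.npy",r.x)
# orientation: compare
for q,ee in[(D[0][0],[-.000272,.17694,.98422,-.00087]),(D[10][0],[-0.071,.881,-.129,-.451])]:
    print((fk(q,r.x)[1].inv()*rot(ee)).as_rotvec().round(3))
E
```

```text
[ 0.5514 -0.1787  0.3051] z [-0.227  0.105 -0.968] y [-0.224 -0.973 -0.053] q [-0.43  0.4   1.17  0.    1.83  1.36] w 0.0467 gf 0.0 F [0.1 0.  0. ] t 14.75
[0.0026 0.0685 0.1412 0.6272 0.0615 0.4212 0.0011 0.0007 0.3651]
[ 0.5  0.5  0.2  2.5 -1.3 -0.3  0.9  1.6  1.6 -3.7 -1.1 -0.6 -0.8 -0.4
  1.3  0.4  2.2  4.1 -0.9  1.7 -0.3 -1.9 -0.3 -1.9  0.4 -1.3 -1.4  0.4
 -0.2 -2.5 -0.3 -0.9 -0.2  0.6]
[0.    0.    1.571]
[-2.000e-03  1.000e-03  1.566e+00]
```

```bash
cat >> kin.py <<'E'
k=np.array([0.0026,.0685,.1412,.6272,.0615,.4212,.0011,.0007,.3651])
try: k=np.load("k.npy")
except Exception: pass
def ik(p,r,seeds=None):
    best=None
    lo,hi=LIM[:,0]+.05,LIM[:,1]-.05
    for q0 in seeds or [[np.arctan2(p[1],p[0])-.1,.4,1.5,a,b,c] for a in(-.3,.3) for b in(.9,2.) for c in(1.5,-1.5)]+[[np.arctan2(p[1],p[0])-.1,.4,1.5,3,.4,c] for c in(1.5,-1.5)]:
        def f(q):
            a,b=fk(q,k); return np.r_[(a-p)*5,((b*E_("z",np.pi/2)).inv()*r).as_rotvec()]
        s=least_squares(f,np.clip(q0,lo+.01,hi-.01),bounds=(lo,hi))
        if best is None or s.cost<best.cost-1e-6: best=s
    return best.x,best.cost
E
python3 - <<'E'
from drv import *
from kin import *
for n in("red","orange","grey"):
    d=S([CELL[n],.001,.095])
    for b in(-50,-40,-30,-20,20,30,40,50,60):
        for yy in(-90,):
            g=tool(AZ+yy,b,AZ+180); 
            a=[ik(x,g) for x in(tcp(d,g),tcp(d,g)-g.apply([0,0,.08]))]
            print(n,"back",b,[(q.round(2).tolist(),float(round(c,5))) for q,c in a])
for y in(-.042,.042):
    for f in(0,20,40,60):
        g=place_tool(f); q,c=ik(tcp(C([-.01,y,.06]),g),g); print("place fwd",y,f,q.round(2),round(c,5))
E
```

```text
red back -50 [([-0.67, 0.35, 2.42, 2.55, 0.54, -1.3], 0.0), ([-0.76, 0.14, 2.47, 2.21, 0.45, -1.01], 0.0)]
red back -40 [([-0.63, 0.28, 2.28, 1.93, 0.23, -0.64], 0.0), ([-0.68, 0.08, 2.29, 1.16, 0.28, 0.11], 0.0)]
red back -30 [([-0.59, 0.27, 2.13, 0.56, 0.28, 0.76], 0.0), ([-0.62, 0.1, 2.11, 0.38, 0.46, 0.94], 0.0)]
red back -20 [([-0.55, 0.29, 1.99, 0.18, 0.53, 1.16], 0.0), ([-0.57, 0.16, 1.94, 0.15, 0.71, 1.19], 0.0)]
red back 20 [([-0.46, 0.59, 1.45, -0.06, 1.45, 1.41], 0.0), ([-0.45, 0.57, 1.28, -0.06, 1.64, 1.41], 0.0)]
red back 30 [([-0.45, 0.68, 1.32, -0.08, 1.65, 1.42], 0.0), ([-0.44, 0.69, 1.13, -0.08, 1.84, 1.41], 0.0)]
red back 40 [([-0.44, 0.78, 1.21, -0.1, 1.84, 1.42], 0.0), ([-0.43, 0.81, 0.98, -0.1, 2.04, 1.41], 0.0)]
red back 50 [([-0.43, 0.88, 1.11, -0.12, 2.02, 1.42], 0.0), ([-0.42, 0.94, 0.84, -0.13, 2.23, 1.4], 0.0)]
red back 60 [([-0.42, 0.97, 1.02, -0.15, 2.19, 1.41], 0.0), ([-0.41, 1.06, 0.71, -0.17, 2.41, 1.38], 0.0)]
orange back -50 [([-0.62, 0.38, 2.33, 2.55, 0.48, -1.26], 0.0), ([-0.7, 0.19, 2.39, 2.26, 0.41, -1.0], 0.0)]
orange back -40 [([-0.59, 0.32, 2.
[... 1586 characters left out ...]
back 50 [([-0.42, 1.02, 0.78, -0.13, 2.21, 1.41], 0.0), ([-0.41, 1.13, 0.39, -0.16, 2.48, 1.37], 0.0)]
grey back 60 [([-0.41, 1.12, 0.66, -0.16, 2.4, 1.38], 0.0), ([-0.4, 1.23, 0.27, -0.22, 2.64, 1.31], 0.00209)]
place fwd -0.042 0 [ 0.19  0.44  1.78 -0.    0.92  1.78] 0.0
place fwd -0.042 20 [ 0.25  0.34  2.05 -0.22  0.43  2.03] 0.0
place fwd -0.042 40 [ 0.33  0.36  2.31  4.    0.3  -2.14] 0.0
place fwd -0.042 60 [ 0.42  0.62  2.55  3.58  1.07 -1.56] 0.0
place fwd 0.042 0 [0.33 0.48 1.71 0.   0.96 1.92] 0.0
place fwd 0.042 20 [ 0.42  0.38  1.96 -0.31  0.5   2.25] 0.0
place fwd 0.042 40 [ 0.52  0.41  2.23  4.27  0.36 -2.26] 0.00061
place fwd 0.042 60 [ 0.64  0.6   2.4   3.86  0.94 -1.67] 0.0
```

```bash
python3 - <<'E'
from drv import *
from kin import *
g=gback(50); d=S([CELL["grey"],.001,.095]); t=tcp(d,g)
for P in(t+[0,0,.1],t+[0,0,.05],t): print(P.round(3),[np.round(v,2) for v in ik(P,g)])
p,r=show([(t+[0,0,.1],g,5),(t,g,6)])
E
```

```text
[ 0.611 -0.235  0.183] [array([-0.42,  0.96,  0.67, -0.15,  2.38,  1.38]), np.float64(0.0)]
[ 0.611 -0.235  0.133] [array([-0.42,  0.98,  0.73, -0.13,  2.29,  1.4 ]), np.float64(0.0)]
[ 0.611 -0.235  0.083] [array([-0.42,  1.02,  0.78, -0.13,  2.21,  1.41]), np.float64(0.0)]
xyz [[0.066, 0.032, 0.066], [0.073, 0.031, 0.057], [0.081, 0.03, 0.048], [0.087, 0.028, 0.037], [0.091, 0.026, 0.027], [0.043, 0.0, 0.036], [0.042, 0.0, 0.035], [0.043, 0.0, 0.036]] 
rot [[-0.003, -0.119, 0.015], [-0.003, -0.119, 0.015], [-0.002, -0.12, 0.015], [-0.003, -0.119, 0.015], [-0.003, -0.119, 0.015], [0.0, 0.0, 0.0], [0.0, 0.0, 0.0], [0.0, 0.0, 0.0]]
xyz [[0.042, 0.0, 0.036], [0.043, 0.0, 0.035], [0.042, 0.0, 0.036]] 
rot [[0.0, 0.0, 0.0], [0.0, 0.0, 0.0], [0.0, 0.0, 0.0]]
```

>>> apply_moves(xyz=[[0.066, 0.032, 0.066], [0.073, 0.031, 0.057], [0.081, 0.03, 0.048], [0.087, 0.028, 0.037], [0.091, 0.026, 0.027], [0, 0, 0], [0, 0, 0]], rot=[[-0.003, -0.119, 0.015], [-0.003, -0.119, 0.015], [-0.002, -0.12, 0.015], [-0.003, -0.119, 0.015], [-0.003, -0.119, 0.015], [0, 0, 0], [0, 0, 0]], hand=[0.2, 0.2, 0.2, 0.2, 0.2, 0.2, 0.2])

```text
clock: 15.62
position: [0.6118, -0.236, 0.1816]
ee_rot: [-0.06, 0.896, -0.128, -0.421]
contact_force: [-0.0, 0.1, 0.6]
width: 0.0512
gripper_force: 0.0
```

```bash
python3 - <<'E'
from drv import *
st(); g=gback(50); d=S([CELL["grey"],.001,.095]); t=tcp(d,g)
show([(t,g,6)])
E
```

```text
[ 0.6118 -0.236   0.1816] z [-0.74   0.216 -0.637] y [-0.281 -0.96   0.   ] q [-0.42  0.96  0.66 -0.15  2.39  1.38] w 0.0512 gf 0.0 F [-0.   0.1  0.6] t 15.625
xyz [[0.042, 0.0, 0.035], [0.042, 0.0, 0.036], [0.042, -0.001, 0.035], [0.042, 0.0, 0.035], [0.042, 0.0, 0.036], [0.042, 0.0, 0.035]] 
rot [[0.0, 0.001, 0.0], [0.0, 0.001, 0.0], [0.0, 0.001, 0.0], [0.0, 0.001, 0.0], [0.0, 0.002, -0.001], [0.0, 0.001, 0.0]]
```

>>> apply_moves(xyz=[[0.042, 0, 0.035], [0.042, 0, 0.036], [0.042, 0, 0.035], [0.042, 0, 0.035], [0.042, 0, 0.036], [0.042, 0, 0.035], [0, 0, 0]], rot=[[0, 0.001, 0], [0, 0.001, 0], [0, 0.001, 0], [0, 0.001, 0], [0, 0.002, 0], [0, 0.001, 0], [0, 0, 0]], hand=[0.2, 0.2, 0.2, 0.2, 0.2, 0.2, 0.2])

```text
clock: 16.5
position: [0.6112, -0.2358, 0.0768]
ee_rot: [-0.06, 0.896, -0.128, -0.421]
contact_force: [-0.3, -0.5, -0.2]
width: 0.0515
gripper_force: 0.0
```

>>> apply_moves(xyz=[[0, 0, 0], [0, 0, 0], [0, 0, 0]], rot=[[0, 0, 0], [0, 0, 0], [0, 0, 0]], hand=[-1, -1, -1], force=80)

```text
clock: 16.88
position: [0.6121, -0.2363, 0.0798]
ee_rot: [-0.059, 0.897, -0.129, -0.419]
contact_force: [1.7, -0.6, 1.0]
width: 0.0199
gripper_force: 78.0
```

```bash
python3 - <<'E'
from drv import *
from kin import *
st(); p,r,_=cur(); g=gback(50)
# lift, carry
pl=place_tool(18); x=tcp(C([-.010,-.042,.046]),pl); print("place tcp",x,[np.round(v,2) for v in ik(x,pl)])
up=p+[-.01,0,.15]
mid=np.array([.53,-.02,.29])
for P,G in((up,g),(mid,tool(-98,0)),(x+[0,0,.12],pl)): print(P.round(3),[np.round(v,2) for v in ik(P,G)])
p,r=show([(up,gback(42),8)])
p,r=show([(mid,tool(-98,0),8)],p,r)
p,r=show([(x+[0,0,.12],pl,6)],p,r)
E
```

```text
[ 0.6121 -0.2363  0.0798] z [-0.737  0.214 -0.642] y [-0.28  -0.96   0.002] q [-0.42  1.02  0.78 -0.13  2.21  1.41] w 0.0199 gf 78.0 F [ 1.7 -0.6  1. ] t 16.875
place tcp [0.54656364 0.17688756 0.02792993] [array([ 0.24,  0.36,  2.03, -0.19,  0.45,  1.99]), np.float64(0.0)]
[ 0.602 -0.236  0.23 ] [array([-0.42,  0.92,  0.64, -0.16,  2.44,  1.36]), np.float64(0.0)]
[ 0.53 -0.02  0.29] [array([-0.17,  0.18,  1.49,  0.  ,  1.47,  1.54]), np.float64(0.0)]
[0.547 0.177 0.148] [array([ 0.24,  0.2 ,  1.88, -0.12,  0.76,  1.91]), np.float64(0.0)]
xyz [[-0.051, 0.001, -0.037], [-0.049, 0.002, -0.038], [-0.049, 0.001, -0.039], [-0.049, 0.001, -0.039], [-0.048, 0.001, -0.041], [-0.047, 0.001, -0.041], [-0.046, 0.002, -0.042], [-0.046, 0.001, -0.043]] 
rot [[0.0, 0.017, 0.0], [0.0, 0.017, 0.0], [0.0, 0.017, 0.0], [0.001, 0.016, -0.001], [0.0, 0.017, 0.0], [0.0, 0.017, 0.0], [0.0, 0.017, 0.0], [0.0, 0.017, 0.0]]
xyz [[-0.057, -0.078, 0.018], [-0.057, -0.079, 0.011], [-0.056, -0.08, 0.006], [-0.056, -0.082, 0.001], [-0.053, -0.082, -0.005], [-0.052, -0.083, -0.011], [-0.049, -0.084, -0.015], [-0.046, -0.084, -0.021]] 
rot [[-0.006, 0.087, -0.016], [-0.007, 0.088, -0.017], [-0.006, 0.087, -0.016], [-0.006, 0.087, -0.017], [-0.006, 0.088, -0.016], [-0.007, 0.087, -0.017], [-0.006, 0.087, -0.016], [-0.006, 0.088, -0.017]]
xyz [[-0.006, -0.11, 0.079], [-0.008, -0.109, 0.079], [-0.01, -0.109, 0.079], [-0.012, -0.11, 0.078], [-0.014, -0.109, 0.079], [-0.015, -0.11, 0.078]] 
rot [[0.003, 0.05, -0.019], [0.003, 0.05, -0.019], [0.003, 0.05, -0.019], [0.003, 0.049, -0.019], [0.003, 0.05, -0.019], [0.003, 0.05, -0.019]]
```

>>> apply_moves(xyz=[[-0.046, 0, -0.039], [-0.046, 0, -0.039], [-0.046, 0, -0.039], [-0.046, 0, -0.039], [-0.048, 0.001, -0.041], [-0.047, 0.001, -0.041], [-0.046, 0.002, -0.042], [-0.046, 0.001, -0.043]], rot=[[0, 0, 0], [0, 0, 0], [0, 0, 0], [0, 0, 0], [0, 0.017, 0], [0, 0.017, 0], [0, 0.017, 0], [0, 0.017, 0]], hand=[-1, -1, -1, -1, -1, -1, -1, -1])

```text
clock: 17.88
position: [0.6124, -0.2377, 0.2281]
ee_rot: [-0.055, 0.911, -0.131, -0.387]
contact_force: [0.5, -0.1, -0.5]
width: 0.0201
gripper_force: 78.1
```

>>> apply_moves(xyz=[[-0.057, -0.078, 0.018], [-0.057, -0.079, 0.011], [-0.056, -0.08, 0.006], [-0.056, -0.082, 0.001], [-0.053, -0.082, -0.005], [-0.052, -0.083, -0.011], [-0.049, -0.084, -0.015], [-0.046, -0.084, -0.021]], rot=[[-0.006, 0.087, -0.016], [-0.007, 0.088, -0.017], [-0.006, 0.087, -0.016], [-0.006, 0.087, -0.017], [-0.006, 0.088, -0.016], [-0.007, 0.087, -0.017], [-0.006, 0.087, -0.016], [-0.006, 0.088, -0.017]], hand=[-1, -1, -1, -1, -1, -1, -1, -1])

```text
clock: 18.88
position: [0.5441, -0.0217, 0.2972]
ee_rot: [-0.007, 0.997, -0.069, -0.033]
contact_force: [0.4, 0.6, -0.5]
width: 0.0198
gripper_force: 78.1
```

```bash
python3 - <<'E'
from drv import *
st(); pl=place_tool(18); x=tcp(C([-.010,-.042,.048]),pl)
show([(x+[0,0,.11],pl,7)])
for n in("top","scene"):
    im=grab(n); cv2.imwrite(f"pics/{n}6.png",im)
t=cv2.imread("pics/top6.png");s=cv2.imread("pics/scene6.png")
cv2.imwrite("pics/m6.png",np.hstack([crop(t,100,104,266,200,400,300),crop(s,140,60,266,200,400,300)]))
E
```

```text
[ 0.5441 -0.0217  0.2972] z [-0.065  0.019 -0.998] y [-0.139 -0.99  -0.01 ] q [-0.17  0.24  1.4   0.01  1.57  1.54] w 0.0198 gf 78.1 F [ 0.4  0.6 -0.5] t 18.875
xyz [[-0.007, -0.093, 0.076], [-0.009, -0.093, 0.076], [-0.012, -0.094, 0.076], [-0.015, -0.093, 0.075], [-0.016, -0.094, 0.074], [-0.02, -0.094, 0.073], [-0.021, -0.094, 0.072]] 
rot [[0.001, 0.052, -0.016], [0.0, 0.052, -0.017], [0.001, 0.052, -0.016], [0.001, 0.052, -0.017], [0.001, 0.051, -0.016], [0.0, 0.052, -0.017], [0.001, 0.052, -0.016]]
```

View pics/m6.png

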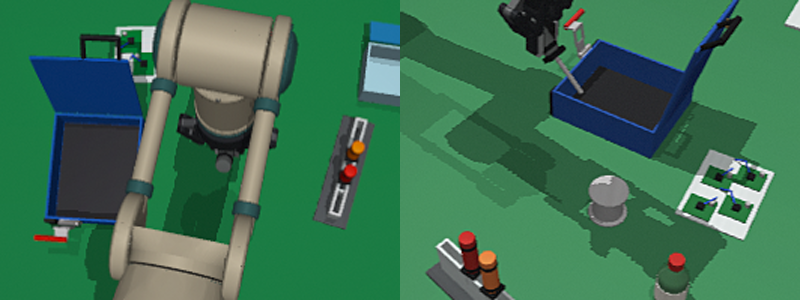

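The grey driver is in the gripper: its handle is at (222,160) in the top crop, towards the robot, and its shank points forward. Red and orange are undisturbed. Next I'll place it.

>>> apply_moves(xyz=[[-0.007, -0.093, 0.076], [-0.009, -0.093, 0.076], [-0.012, -0.094, 0.076], [-0.015, -0.093, 0.075], [-0.016, -0.094, 0.074], [-0.02, -0.094, 0.073], [-0.021, -0.094, 0.072], [0, 0, 0]], rot=[[0, 0.052, -0.016], [0, 0.052, -0.017], [0, 0.052, -0.016], [0, 0.052, -0.017], [0, 0.051, -0.016], [0, 0.052, -0.017], [0, 0.052, -0.016], [0, 0, 0]], hand=[-1, -1, -1, -1, -1, -1, -1, -1])

```text
clock: 19.98
position: [0.5441, 0.1763, 0.1359]
ee_rot: [0.005, 0.988, -0.008, 0.151]
contact_force: [-0.3, -0.4, -0.3]
width: 0.02
gripper_force: 78.4
```

```bash
python3 - <<'E'
from drv import *
st(); pl=place_tool(18); x=tcp(C([-.010,-.042,.048]),pl)
show([(x,pl,7)])
E
```

```text
[0.5441 0.1763 0.1359] z [ 0.299 -0.012 -0.954] y [-0.018 -1.     0.007] q [ 0.25  0.22  1.89 -0.13  0.74  1.91] w 0.02 gf 78.4 F [-0.3 -0.4 -0.3] t 19.975
xyz [[-0.014, -0.001, 0.049], [-0.014, 0.0, 0.048], [-0.014, -0.001, 0.048], [-0.014, 0.0, 0.049], [-0.015, -0.001, 0.048], [-0.014, 0.0, 0.049], [-0.015, 0.0, 0.048]] 
rot [[0.001, 0.001, 0.0], [0.001, 0.002, 0.001], [0.001, 0.001, 0.0], [0.0, 0.002, 0.001], [0.001, 0.001, 0.0], [0.001, 0.002, 0.001], [0.001, 0.001, 0.0]]
```

>>> apply_moves(xyz=[[-0.014, 0, 0.049], [-0.014, 0, 0.048], [-0.014, 0, 0.048], [-0.014, 0, 0.049], [-0.015, 0, 0.048], [-0.014, 0, 0.049], [-0.015, 0, 0.048], [0, 0, 0]], rot=[[0, 0.001, 0], [0, 0.002, 0], [0, 0.001, 0], [0, 0.002, 0], [0, 0.001, 0], [0, 0.002, 0], [0, 0.001, 0], [0, 0, 0]], hand=[-1, -1, -1, -1, -1, -1, -1, -1])

```text
clock: 20.98
position: [0.5504, 0.1739, 0.032]
ee_rot: [0.005, 0.987, -0.01, 0.159]
contact_force: [-0.6, -0.4, -1.2]
width: 0.02
gripper_force: 78.4
```

>>> apply_moves(xyz=[[0, 0, 0], [0, 0, 0], [0, 0, 0], [0, 0, -0.08], [0, 0, -0.15], [0, 0, -0.15], [0, 0, -0.15]], rot=[[0, 0, 0], [0, 0, 0], [0, 0, 0], [0, 0, 0], [0, 0, 0], [0, 0, 0], [0, 0, 0]], hand=[-0.25, -0.25, -0.25, -0.25, -0.25, -0.25, 0.2])

```text
clock: 21.85
position: [0.4991, 0.177, 0.1849]
ee_rot: [0.004, 0.987, -0.01, 0.16]
contact_force: [0.7, 0.8, -0.7]
width: 0.0489
gripper_force: 0.0
```

```bash
python3 - <<'E'
from drv import *
st(); t=grab("top");s=grab("scene")
cv2.imwrite("pics/m7.png",np.hstack([crop(t,100,134,160,120,400,300),crop(s,227,38,160,120,400,300)]))
g=gback(50); d=S([CELL["orange"],.001,.095]); x=tcp(d,g)
p,r=show([([.53,-.03,.30],tool(-98,0),7)])
show([(x+[0,0,.1],g,7)],p,r)
E
```

```text
[0.4991 0.177  0.1849] z [ 0.315 -0.011 -0.949] y [-0.021 -1.     0.005] q [ 0.28  0.1   1.91 -0.13  0.83  1.94] w 0.0489 gf 0.0 F [ 0.7  0.8 -0.7] t 21.85
xyz [[0.032, 0.099, -0.045], [0.031, 0.098, -0.046], [0.031, 0.098, -0.047], [0.03, 0.098, -0.048], [0.029, 0.097, -0.05], [0.029, 0.097, -0.051], [0.028, 0.097, -0.051]] 
rot [[-0.002, -0.045, 0.016], [-0.003, -0.045, 0.016], [-0.002, -0.045, 0.017], [-0.003, -0.045, 0.016], [-0.002, -0.045, 0.016], [-0.003, -0.046, 0.016], [-0.002, -0.045, 0.016]]
xyz [[0.031, 0.089, 0.056], [0.04, 0.088, 0.05], [0.048, 0.088, 0.044], [0.054, 0.087, 0.038], [0.06, 0.086, 0.029], [0.064, 0.086, 0.021], [0.069, 0.084, 0.011]] 
rot [[0.009, -0.119, 0.019], [0.008, -0.119, 0.018], [0.009, -0.118, 0.019], [0.008, -0.119, 0.018], [0.009, -0.119, 0.019], [0.008, -0.119, 0.018], [0.009, -0.118, 0.019]]
```

View pics/m7.png

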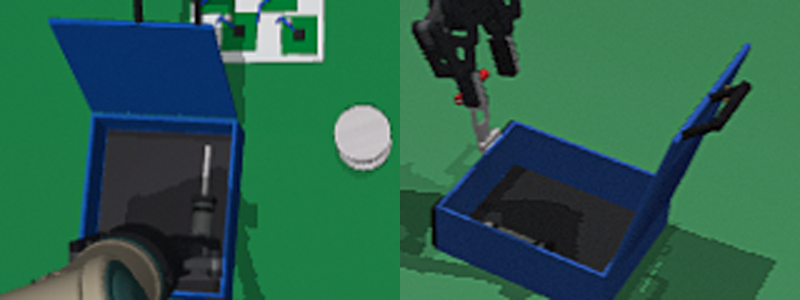

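Grey lies in the case along the -y side, with its tip at (207,150) in the top crop. Now orange.

>>> apply_moves(xyz=[[0.032, 0.099, -0.045], [0.031, 0.098, -0.046], [0.031, 0.098, -0.047], [0.03, 0.098, -0.048], [0.029, 0.097, -0.05], [0.029, 0.097, -0.051], [0.028, 0.097, -0.051]], rot=[[0, -0.045, 0.016], [0, -0.045, 0.016], [0, -0.045, 0.017], [0, -0.045, 0.016], [0, -0.045, 0.016], [0, -0.046, 0.016], [0, -0.045, 0.016]], hand=[0.2, 0.2, 0.2, 0.2, 0.2, 0.2, 0.2])

```text
clock: 22.82
position: [0.5293, -0.0327, 0.2925]
ee_rot: [-0.007, 0.998, -0.069, -0.006]
contact_force: [0.5, -0.2, -1.2]
width: 0.0514
gripper_force: 0.0
```

>>> apply_moves(xyz=[[0.031, 0.089, 0.056], [0.04, 0.088, 0.05], [0.048, 0.088, 0.044], [0.054, 0.087, 0.038], [0.06, 0.086, 0.029], [0.064, 0.086, 0.021], [0.069, 0.084, 0.011], [0, 0, 0]], rot=[[0.009, -0.119, 0.019], [0.008, -0.119, 0.018], [0.009, -0.118, 0.019], [0.008, -0.119, 0.018], [0.009, -0.119, 0.019], [0.008, -0.119, 0.018], [0.009, -0.118, 0.019], [0, 0, 0]], hand=[0.2, 0.2, 0.2, 0.2, 0.2, 0.2, 0.2, 0.2])

```text
clock: 23.82
position: [0.568, -0.2251, 0.1628]
ee_rot: [-0.067, 0.892, -0.125, -0.429]
contact_force: [-0.2, 0.9, 0.1]
width: 0.0516
gripper_force: 0.0
```

```bash
python3 - <<'E'
from drv import *
st()
g=gback(50); d=S([CELL["orange"],.001,.095]); x=tcp(d,g)
show([(x,g,7)])
s=grab("scene"); cv2.imwrite("pics/s8.png",s); 
# check drivers' colour blobs vs the initial picture
s0=cv2.imread("pics/scene4.png")
hs=lambda im:cv2.cvtColor(im,cv2.COLOR_BGR2HSV)
for n,lo,hi in(("red",(0,150,60),(6,255,255)),("orange",(8,150,80),(18,255,255))):
    for im in(s0,s):
        m=cv2.inRange(hs(im)[190:300,140:260],lo,hi); y,x_=np.nonzero(m); print(n,len(x_),x_.mean()+140 if len(x_) else 0,y.mean()+190 if len(y) else 0)
E
```

```text
[ 0.568  -0.2251  0.1628] z [-0.748  0.227 -0.624] y [-0.281 -0.96  -0.013] q [-0.43  0.89  0.87 -0.14  2.26  1.38] w 0.0516 gf 0.0 F [-0.2  0.9  0.1] t 23.825
xyz [[0.03, -0.001, 0.023], [0.03, 0.0, 0.024], [0.03, -0.001, 0.024], [0.03, -0.001, 0.023], [0.029, -0.001, 0.024], [0.03, 0.0, 0.024], [0.03, -0.001, 0.024]] 
rot [[-0.001, 0.003, 0.001], [-0.001, 0.004, 0.002], [-0.002, 0.003, 0.001], [-0.001, 0.003, 0.001], [-0.001, 0.004, 0.001], [-0.001, 0.003, 0.002], [-0.001, 0.004, 0.001]]
red 203 185.3152709359606 226.54679802955664
red 95 184.25263157894736 219.32631578947368
orange 234 198.87179487179486 239.68376068376068
orange 65 200.26153846153846 248.53846153846155
```

>>> apply_moves(xyz=[[0.03, -0.001, 0.023], [0.03, 0, 0.024], [0.03, -0.001, 0.024], [0.03, -0.001, 0.023], [0.029, -0.001, 0.024], [0.03, 0, 0.024], [0.03, -0.001, 0.024], [0, 0, 0]], rot=[[-0.001, 0.003, 0.001], [-0.001, 0.004, 0.002], [-0.002, 0.003, 0.001], [-0.001, 0.003, 0.001], [-0.001, 0.004, 0.001], [-0.001, 0.003, 0.002], [-0.001, 0.004, 0.001], [0, 0, 0]], hand=[0.2, 0.2, 0.2, 0.2, 0.2, 0.2, 0.2, 0.2])

```text
clock: 24.88
position: [0.5703, -0.2215, 0.0913]
ee_rot: [-0.058, 0.9, -0.128, -0.414]
contact_force: [-0.6, -1.3, 0.5]
width: 0.051
gripper_force: 0.0
```

>>> apply_moves(xyz=[[0, 0, 0], [0, 0, 0], [0, 0, 0]], rot=[[0, 0, 0], [0, 0, 0], [0, 0, 0]], hand=[-1, -1, -1], force=80)

```text
clock: 25.25
position: [0.5709, -0.2219, 0.0931]
ee_rot: [-0.058, 0.9, -0.128, -0.412]
contact_force: [0.4, -0.1, 1.4]
width: 0.0198
gripper_force: 78.0
```

```bash
python3 - <<'E'
from drv import *
st(); p,r,_=cur(); g=gback(50)
p,r=show([(p+[0,0,.075],g,4),(p+[0,0,.15],gback(42),4)])
p,r=show([([.53,-.02,.29],tool(-98,0),8)],p,r)
E
```

```text
[ 0.5709 -0.2219  0.0931] z [-0.728  0.21  -0.653] y [-0.278 -0.96   0.002] q [-0.42  0.92  0.96 -0.12  2.11  1.42] w 0.0198 gf 78.0 F [ 0.4 -0.1  1.4] t 25.25
xyz [[-0.047, 0.0, -0.041], [-0.048, 0.0, -0.041], [-0.047, 0.0, -0.04], [-0.048, 0.0, -0.04], [-0.048, 0.0, -0.04], [-0.046, 0.0, -0.042], [-0.045, 0.0, -0.044], [-0.044, 0.0, -0.045]] 
rot [[0.001, -0.003, 0.0], [0.0, -0.004, 0.0], [0.001, -0.003, 0.0], [0.001, -0.003, 0.0], [0.0, 0.033, 0.0], [0.0, 0.034, 0.0], [0.0, 0.033, 0.0], [0.0, 0.033, 0.0]]
xyz [[-0.043, -0.076, 0.012], [-0.042, -0.077, 0.008], [-0.042, -0.077, 0.004], [-0.04, -0.078, -0.001], [-0.039, -0.079, -0.005], [-0.036, -0.08, -0.009], [-0.035, -0.08, -0.013], [-0.031, -0.08, -0.016]] 
rot [[-0.006, 0.087, -0.017], [-0.007, 0.088, -0.016], [-0.006, 0.087, -0.017], [-0.006, 0.087, -0.016], [-0.007, 0.088, -0.017], [-0.006, 0.087, -0.016], [-0.007, 0.088, -0.017], [-0.006, 0.087, -0.016]]
```

>>> apply_moves(xyz=[[-0.047, 0, -0.041], [-0.048, 0, -0.041], [-0.047, 0, -0.04], [-0.048, 0, -0.04], [-0.048, 0, -0.04], [-0.046, 0, -0.042], [-0.045, 0, -0.044], [-0.044, 0, -0.045]], rot=[[0, 0, 0], [0, 0, 0], [0, 0, 0], [0, 0, 0], [0, 0.023, 0], [0, 0.024, 0], [0, 0.023, 0], [0, 0.033, 0]], hand=[-1, -1, -1, -1, -1, -1, -1, -1])

```text
clock: 26.25
position: [0.5707, -0.2215, 0.2438]
ee_rot: [-0.051, 0.921, -0.131, -0.363]
contact_force: [-0.2, -0.2, -1.0]
width: 0.0202
gripper_force: 78.1
```

>>> apply_moves(xyz=[[-0.043, -0.076, 0.012], [-0.042, -0.077, 0.008], [-0.042, -0.077, 0.004], [-0.04, -0.078, -0.001], [-0.039, -0.079, -0.005], [-0.036, -0.08, -0.009], [-0.035, -0.08, -0.013], [-0.031, -0.08, -0.016]], rot=[[-0.006, 0.087, -0.017], [-0.007, 0.088, -0.016], [-0.006, 0.087, -0.017], [-0.006, 0.087, -0.016], [-0.007, 0.088, -0.017], [-0.006, 0.087, -0.016], [-0.007, 0.088, -0.017], [-0.006, 0.087, -0.016]], hand=[-1, -1, -1, -1, -1, -1, -1, -1])

```text
clock: 27.25
position: [0.5294, -0.0191, 0.2925]
ee_rot: [-0.001, 0.998, -0.068, -0.007]
contact_force: [-0.2, 1.5, 0.2]
width: 0.0198
gripper_force: 78.1
```

```bash
python3 - <<'E'
from drv import *
st(); pl=place_tool(18); x=tcp(C([-.02,.0,.053]),pl)
show([(x+[0,0,.11],pl,8)])
for n in("top","scene"): cv2.imwrite(f"pics/{n}9.png",grab(n))
hs=cv2.cvtColor(cv2.imread("pics/top9.png"),cv2.COLOR_BGR2HSV)
for n,lo,hi in(("red",(0,150,60),(6,255,255)),("orange",(8,150,80),(18,255,255))):
    m=cv2.inRange(hs,lo,hi); c,l,s_,ce=cv2.connectedComponentsWithStats(m); print(n,[(s_[i,4],ce[i].round()) for i in range(1,c) if s_[i,4]>8])
E
```

```text
[ 0.5294 -0.0191  0.2925] z [-0.014  0.003 -1.   ] y [-0.136 -0.991 -0.001] q [-0.17  0.19  1.48  0.    1.49  1.54] w 0.0198 gf 78.1 F [-0.2  1.5  0.2] t 27.25
xyz [[-0.009, -0.099, 0.062], [-0.011, -0.098, 0.061], [-0.011, -0.099, 0.062], [-0.013, -0.099, 0.061], [-0.014, -0.099, 0.06], [-0.014, -0.099, 0.061], [-0.016, -0.099, 0.059], [-0.017, -0.099, 0.06]] 
rot [[0.002, 0.039, -0.014], [0.002, 0.039, -0.014], [0.002, 0.039, -0.014], [0.002, 0.04, -0.014], [0.002, 0.039, -0.014], [0.002, 0.039, -0.014], [0.002, 0.039, -0.014], [0.002, 0.039, -0.014]]
red [(np.int32(55), array([281., 129.])), (np.int32(84), array([332., 219.])), (np.int32(66), array([133., 263.]))]
orange [(np.int32(64), array([248., 219.]))]
```

>>> apply_moves(xyz=[[-0.009, -0.099, 0.062], [-0.011, -0.098, 0.061], [-0.011, -0.099, 0.062], [-0.013, -0.099, 0.061], [-0.014, -0.099, 0.06], [-0.014, -0.099, 0.061], [-0.016, -0.099, 0.059], [-0.017, -0.099, 0.06]], rot=[[0.002, 0.039, -0.014], [0.002, 0.039, -0.014], [0.002, 0.039, -0.014], [0.002, 0.04, -0.014], [0.002, 0.039, -0.014], [0.002, 0.039, -0.014], [0.002, 0.039, -0.014], [0.002, 0.039, -0.014]], hand=[-1, -1, -1, -1, -1, -1, -1, -1])

```text
clock: 28.35
position: [0.5379, 0.2186, 0.1433]
ee_rot: [0.001, 0.988, -0.01, 0.155]
contact_force: [0.3, -0.1, -1.1]
width: 0.0198
gripper_force: 78.2
```

```bash
python3 - <<'E'
from drv import *
st(); pl=place_tool(18); x=tcp(C([-.02,.0,.053]),pl)
show([(x,pl,7)])
E
```

```text
[0.5379 0.2186 0.1433] z [ 0.306 -0.006 -0.952] y [-0.02 -1.   -0.  ] q [ 0.33  0.22  1.87 -0.15  0.77  2.02] w 0.0198 gf 78.2 F [ 0.3 -0.1 -1.1] t 28.35
xyz [[-0.016, 0.0, 0.049], [-0.016, 0.0, 0.049], [-0.016, -0.001, 0.049], [-0.016, 0.0, 0.049], [-0.016, 0.0, 0.049], [-0.017, 0.0, 0.049], [-0.016, 0.0, 0.049]] 
rot [[0.0, 0.0, 0.0], [0.0, 0.001, 0.0], [0.0, 0.0, 0.0], [0.0, 0.001, 0.0], [0.0, 0.0, 0.0], [0.0, 0.001, 0.0], [0.0, 0.0, 0.0]]
```

>>> apply_moves(xyz=[[-0.016, 0, 0.049], [-0.016, 0, 0.049], [-0.016, 0, 0.049], [-0.016, 0, 0.049], [-0.016, 0, 0.049], [-0.017, 0, 0.049], [-0.016, 0, 0.049], [0, 0, 0]], rot=[[0, 0, 0], [0, 0, 0], [0, 0, 0], [0, 0, 0], [0, 0, 0], [0, 0, 0], [0, 0, 0], [0, 0, 0]], hand=[-1, -1, -1, -1, -1, -1, -1, -1])

```text
clock: 29.35
position: [0.536, 0.2175, 0.034]
ee_rot: [0.002, 0.988, -0.01, 0.153]
contact_force: [1.2, 0.4, -0.5]
width: 0.0201
gripper_force: 78.4
```

>>> apply_moves(xyz=[[0, 0, 0], [0, 0, 0], [0, 0, 0], [0, 0, -0.08], [0, 0, -0.15], [0, 0, -0.15], [0, 0, -0.15]], rot=[[0, 0, 0], [0, 0, 0], [0, 0, 0], [0, 0, 0], [0, 0, 0], [0, 0, 0], [0, 0, 0]], hand=[-0.25, -0.25, -0.25, -0.25, -0.25, -0.25, 0.2])

```text
clock: 30.22
position: [0.4876, 0.2192, 0.1883]
ee_rot: [0.001, 0.988, -0.01, 0.154]
contact_force: [0.4, 0.1, 0.1]
width: 0.0489
gripper_force: 0.0
```

```bash
python3 - <<'E'
from drv import *
st()
g=gback(50); d=S([CELL["red"],.001,.095]); x=tcp(d,g)
p,r=show([([.50,-.03,.30],tool(-98,0),8)])
show([(x+[0,0,.1],g,7)],p,r)
E
```

```text
[0.4876 0.2192 0.1883] z [ 0.305 -0.005 -0.952] y [-0.019 -1.    -0.001] q [ 0.37  0.11  1.88 -0.15  0.87  2.04] w 0.0489 gf 0.0 F [0.4 0.1 0.1] t 30.225
xyz [[0.021, 0.104, -0.042], [0.021, 0.103, -0.043], [0.021, 0.103, -0.043], [0.021, 0.103, -0.044], [0.02, 0.103, -0.045], [0.02, 0.103, -0.045], [0.02, 0.102, -0.045], [0.02, 0.103, -0.046]] 
rot [[-0.002, -0.037, 0.014], [-0.003, -0.037, 0.014], [-0.002, -0.037, 0.015], [-0.002, -0.037, 0.014], [-0.003, -0.037, 0.014], [-0.002, -0.037, 0.014], [-0.002, -0.037, 0.015], [-0.003, -0.037, 0.014]]
xyz [[0.026, 0.084, 0.056], [0.034, 0.083, 0.051], [0.041, 0.083, 0.046], [0.049, 0.083, 0.039], [0.055, 0.082, 0.033], [0.059, 0.081, 0.024], [0.064, 0.08, 0.016]] 
rot [[0.009, -0.119, 0.018], [0.008, -0.119, 0.019], [0.009, -0.118, 0.018], [0.009, -0.119, 0.019], [0.008, -0.119, 0.018], [0.009, -0.119, 0.018], [0.008, -0.119, 0.019]]
```

>>> apply_moves(xyz=[[0.021, 0.104, -0.042], [0.021, 0.103, -0.043], [0.021, 0.103, -0.043], [0.021, 0.103, -0.044], [0.02, 0.103, -0.045], [0.02, 0.103, -0.045], [0.02, 0.102, -0.045], [0.02, 0.103, -0.046]], rot=[[0, -0.037, 0.014], [0, -0.037, 0.014], [0, -0.037, 0.015], [0, -0.037, 0.014], [0, -0.037, 0.014], [0, -0.037, 0.014], [0, -0.037, 0.015], [0, -0.037, 0.014]], hand=[0.2, 0.2, 0.2, 0.2, 0.2, 0.2, 0.2, 0.2])

```text
clock: 31.22
position: [0.5008, -0.0319, 0.2971]
ee_rot: [-0.01, 0.998, -0.069, -0.0]
contact_force: [0.0, -0.0, -0.1]
width: 0.051
gripper_force: 0.0
```

```bash
python3 - <<'E'
from drv import *
st(); s=grab("top"); cv2.imwrite("pics/t10.png",s)
hs=cv2.cvtColor(s,cv2.COLOR_BGR2HSV)
for n,lo,hi in(("red",(0,150,60),(6,255,255)),("orange",(8,150,80),(18,255,255))):
    m=cv2.inRange(hs,lo,hi); c,l,s_,ce=cv2.connectedComponentsWithStats(m); print(n,[(s_[i,4],ce[i].round()) for i in range(1,c) if s_[i,4]>8])
cv2.imwrite("pics/m10.png",crop(s,90,124,280,140,800,400))
g=gback(50); d=S([CELL["red"],.001,.095]); x=tcp(d,g)
show([(x+[0,0,.11],g,8)])
E
```

```text
[ 0.5008 -0.0319  0.2971] z [ 0.001  0.019 -1.   ] y [-0.137 -0.99  -0.019] q [-0.22  0.13  1.53  0.02  1.48  1.49] w 0.051 gf 0.0 F [ 0.  -0.  -0.1] t 31.225
red [(np.int32(55), array([281., 129.])), (np.int32(83), array([332., 219.])), (np.int32(68), array([133., 262.]))]
orange [(np.int32(18), array([172., 223.])), (np.int32(134), array([171., 233.])), (np.int32(32), array([170., 246.]))]
xyz [[0.021, 0.071, 0.043], [0.026, 0.072, 0.04], [0.032, 0.07, 0.036], [0.037, 0.071, 0.033], [0.042, 0.07, 0.027], [0.045, 0.069, 0.022], [0.049, 0.069, 0.017], [0.051, 0.068, 0.011]] 
rot [[0.006, -0.104, 0.017], [0.006, -0.104, 0.017], [0.006, -0.104, 0.016], [0.006, -0.104, 0.017], [0.006, -0.104, 0.017], [0.006, -0.104, 0.017], [0.006, -0.104, 0.017], [0.005, -0.104, 0.017]]
```

View pics/m10.png

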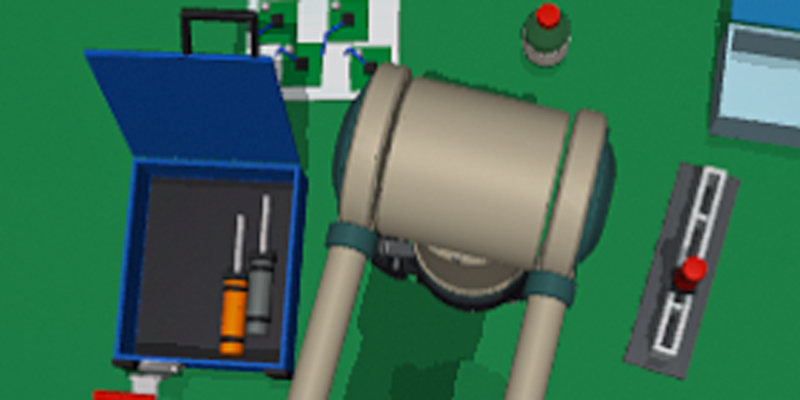

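Grey (262,265) and orange (235,290) lie side by side in the case. Red is still upright in the stand at (692,270). Now red.

>>> apply_moves(xyz=[[0.021, 0.071, 0.043], [0.026, 0.072, 0.04], [0.032, 0.07, 0.036], [0.037, 0.071, 0.033], [0.042, 0.07, 0.027], [0.045, 0.069, 0.022], [0.049, 0.069, 0.017], [0.051, 0.068, 0.011]], rot=[[0.006, -0.104, 0.017], [0.006, -0.104, 0.017], [0.006, -0.104, 0.016], [0.006, -0.104, 0.017], [0.006, -0.104, 0.017], [0.006, -0.104, 0.017], [0.006, -0.104, 0.017], [0.005, -0.104, 0.017]], hand=[0.2, 0.2, 0.2, 0.2, 0.2, 0.2, 0.2, 0.2])

```text
clock: 32.28
position: [0.5275, -0.206, 0.1891]
ee_rot: [-0.061, 0.896, -0.126, -0.421]
contact_force: [-0.2, 0.3, -0.7]
width: 0.0516
gripper_force: 0.0
```

```bash
python3 - <<'E'
from drv import *
st(); g=gback(50); d=S([CELL["red"],.001,.095]); x=tcp(d,g)
show([(x,g,7)])
E
```

```text
[ 0.5275 -0.206   0.1891] z [-0.739  0.215 -0.639] y [-0.277 -0.961 -0.003] q [-0.43  0.79  1.02 -0.13  2.2   1.4 ] w 0.0516 gf 0.0 F [-0.2  0.3 -0.7] t 32.275
xyz [[0.04, 0.002, 0.031], [0.04, 0.003, 0.032], [0.039, 0.002, 0.031], [0.04, 0.003, 0.031], [0.04, 0.002, 0.032], [0.04, 0.002, 0.031], [0.039, 0.002, 0.031]] 
rot [[0.0, 0.001, 0.001], [0.0, 0.0, 0.0], [0.0, 0.001, 0.001], [0.0, 0.001, 0.001], [0.0, 0.001, 0.0], [0.0, 0.0, 0.001], [0.0, 0.001, 0.0]]
```

>>> apply_moves(xyz=[[0.04, 0.002, 0.031], [0.04, 0.003, 0.032], [0.039, 0.002, 0.031], [0.04, 0.003, 0.031], [0.04, 0.002, 0.032], [0.04, 0.002, 0.031], [0.039, 0.002, 0.031], [0, 0, 0]], rot=[[0, 0, 0], [0, 0, 0], [0, 0, 0], [0, 0, 0], [0, 0, 0], [0, 0, 0], [0, 0, 0], [0, 0, 0]], hand=[0.2, 0.2, 0.2, 0.2, 0.2, 0.2, 0.2, 0.2])

```text
clock: 33.28
position: [0.528, -0.2102, 0.082]
ee_rot: [-0.061, 0.896, -0.126, -0.421]
contact_force: [-0.1, 0.1, 0.5]
width: 0.0513
gripper_force: 0.0
```

>>> apply_moves(xyz=[[0, 0, 0], [0, 0, 0], [0, 0, 0]], rot=[[0, 0, 0], [0, 0, 0], [0, 0, 0]], hand=[-1, -1, -1], force=80)

```text
clock: 33.65
position: [0.5288, -0.2106, 0.0841]
ee_rot: [-0.061, 0.897, -0.126, -0.419]
contact_force: [1.8, -0.3, 1.1]
width: 0.0199
gripper_force: 78.0
```

```bash
python3 - <<'E'
from drv import *
st(); p,r,_=cur(); g=gback(50)
p,r=show([(p+[0,0,.075],r,4),(p+[0,0,.15],gback(42),4)])
p,r=show([([.52,-.02,.29],tool(-98,0),8)],p,r)
E
```

```text
[ 0.5288 -0.2106  0.0841] z [-0.737  0.215 -0.641] y [-0.277 -0.961 -0.003] q [-0.43  0.87  1.11 -0.12  2.03  1.42] w 0.0199 gf 78.0 F [ 1.8 -0.3  1.1] t 33.65
xyz [[-0.048, 0.0, -0.04], [-0.048, 0.0, -0.04], [-0.048, -0.001, -0.04], [-0.048, 0.0, -0.04], [-0.048, 0.0, -0.04], [-0.046, 0.0, -0.042], [-0.045, 0.0, -0.043], [-0.044, 0.0, -0.045]] 
rot [[0.0, 0.0, 0.0], [0.0, 0.0, 0.0], [0.0, 0.0, 0.0], [0.0, 0.0, 0.0], [0.0, 0.034, 0.001], [0.0, 0.034, 0.001], [0.0, 0.034, 0.001], [0.0, 0.034, 0.002]]
xyz [[-0.035, -0.075, 0.0], [-0.033, -0.076, -0.004], [-0.031, -0.076, -0.007], [-0.03, -0.077, -0.011], [-0.027, -0.077, -0.013], [-0.024, -0.078, -0.016], [-0.021, -0.078, -0.019], [-0.018, -0.078, -0.022]] 
rot [[-0.006, 0.087, -0.017], [-0.007, 0.088, -0.016], [-0.006, 0.087, -0.017], [-0.006, 0.087, -0.016], [-0.007, 0.087, -0.017], [-0.006, 0.088, -0.016], [-0.006, 0.087, -0.017], [-0.007, 0.087, -0.016]]
```

>>> apply_moves(xyz=[[-0.048, 0, -0.04], [-0.048, 0, -0.04], [-0.048, 0, -0.04], [-0.048, 0, -0.04], [-0.048, 0, -0.04], [-0.046, 0, -0.042], [-0.045, 0, -0.043], [-0.044, 0, -0.045]], rot=[[0, 0, 0], [0, 0, 0], [0, 0, 0], [0, 0, 0], [0, 0.034, 0], [0, 0.034, 0], [0, 0.034, 0], [0, 0.034, 0]], hand=[-1, -1, -1, -1, -1, -1, -1, -1])

```text
clock: 34.65
position: [0.5283, -0.2109, 0.2351]
ee_rot: [-0.052, 0.925, -0.13, -0.354]
contact_force: [0.1, 0.3, 0.2]
width: 0.02
gripper_force: 78.0
```

>>> apply_moves(xyz=[[-0.035, -0.075, 0], [-0.033, -0.076, -0.004], [-0.031, -0.076, -0.007], [-0.03, -0.077, -0.011], [-0.027, -0.077, -0.013], [-0.024, -0.078, -0.016], [-0.021, -0.078, -0.019], [-0.018, -0.078, -0.022]], rot=[[-0.006, 0.087, -0.017], [-0.007, 0.088, -0.016], [-0.006, 0.087, -0.017], [-0.006, 0.087, -0.016], [-0.007, 0.087, -0.017], [-0.006, 0.088, -0.016], [-0.006, 0.087, -0.017], [-0.007, 0.087, -0.016]], hand=[-1, -1, -1, -1, -1, -1, -1, -1])

```text
clock: 35.65
position: [0.5183, -0.0197, 0.2916]
ee_rot: [-0.002, 0.998, -0.068, 0.002]
contact_force: [-0.3, 0.2, -1.4]
width: 0.0201
gripper_force: 78.1
```

```bash
python3 - <<'E'
from drv import *
from kin import ik
st(); pl=place_tool(18); x=tcp(C([-.012,.038,.050]),pl)
print(ik(x,pl)[0].round(2))
show([(x+[0,0,.11],pl,8)])
s=grab("top"); cv2.imwrite("pics/t11.png",s)
hs=cv2.cvtColor(s,cv2.COLOR_BGR2HSV)
m=cv2.inRange(hs,(0,150,60),(6,255,255)); c,l,s_,ce=cv2.connectedComponentsWithStats(m); print([(s_[i,4],ce[i].round()) for i in range(1,c) if s_[i,4]>8])
E
```

```text
[ 0.5183 -0.0197  0.2916] z [ 0.003  0.003 -1.   ] y [-0.135 -0.991 -0.004] q [-0.17  0.16  1.51  0.    1.47  1.53] w 0.0201 gf 78.1 F [-0.3  0.2 -1.4] t 35.65
[ 0.4   0.4   1.95 -0.26  0.52  2.2 ]
xyz [[-0.004, -0.116, 0.063], [-0.005, -0.115, 0.063], [-0.006, -0.115, 0.063], [-0.006, -0.116, 0.062], [-0.008, -0.115, 0.063], [-0.008, -0.116, 0.063], [-0.009, -0.115, 0.062], [-0.009, -0.115, 0.063]] 
rot [[0.002, 0.037, -0.014], [0.002, 0.037, -0.014], [0.001, 0.037, -0.014], [0.002, 0.037, -0.013], [0.002, 0.037, -0.014], [0.002, 0.038, -0.014], [0.001, 0.037, -0.014], [0.002, 0.037, -0.014]]
[(np.int32(55), array([281., 129.])), (np.int32(67), array([247., 227.])), (np.int32(67), array([133., 263.]))]
```

>>> apply_moves(xyz=[[-0.004, -0.116, 0.063], [-0.005, -0.115, 0.063], [-0.006, -0.115, 0.063], [-0.006, -0.116, 0.062], [-0.008, -0.115, 0.063], [-0.008, -0.116, 0.063], [-0.009, -0.115, 0.062], [-0.009, -0.115, 0.063]], rot=[[0.002, 0.037, -0.014], [0.002, 0.037, -0.014], [0.001, 0.037, -0.014], [0.002, 0.037, -0.013], [0.002, 0.037, -0.014], [0.002, 0.038, -0.014], [0.001, 0.037, -0.014], [0.002, 0.037, -0.014]], hand=[-1, -1, -1, -1, -1, -1, -1, -1])

```text
clock: 36.7
position: [0.5462, 0.2569, 0.1409]
ee_rot: [0.001, 0.988, -0.009, 0.155]
contact_force: [0.4, -0.6, -0.5]
width: 0.0202
gripper_force: 78.2
```

```bash
python3 - <<'E'
from drv import *
st(); pl=place_tool(18); x=tcp(C([-.012,.038,.050]),pl)
show([(x,pl,7)])
E
```

```text
[0.5462 0.2569 0.1409] z [ 0.307 -0.006 -0.952] y [-0.019 -1.    -0.   ] q [ 0.4   0.26  1.82 -0.18  0.78  2.1 ] w 0.0202 gf 78.2 F [ 0.4 -0.6 -0.5] t 36.7
xyz [[-0.016, 0.0, 0.049], [-0.016, 0.0, 0.05], [-0.016, 0.0, 0.049], [-0.016, 0.0, 0.049], [-0.016, 0.0, 0.05], [-0.016, 0.0, 0.049], [-0.016, 0.0, 0.05]] 
rot [[0.0, 0.0, 0.0], [0.0, 0.001, 0.0], [0.0, 0.0, 0.0], [0.0, 0.0, 0.0], [0.0, 0.001, 0.0], [0.0, 0.0, 0.0], [0.0, 0.0, 0.0]]
```

>>> apply_moves(xyz=[[-0.016, 0, 0.049], [-0.016, 0, 0.05], [-0.016, 0, 0.049], [-0.016, 0, 0.049], [-0.016, 0, 0.05], [-0.016, 0, 0.049], [-0.016, 0, 0.048], [0, 0, 0]], rot=[[0, 0, 0], [0, 0, 0], [0, 0, 0], [0, 0, 0], [0, 0, 0], [0, 0, 0], [0, 0, 0], [0, 0, 0]], hand=[-1, -1, -1, -1, -1, -1, -1, -1])

```text
clock: 37.7
position: [0.5452, 0.255, 0.0309]
ee_rot: [0.002, 0.988, -0.01, 0.153]
contact_force: [1.3, -0.4, -0.9]
width: 0.02
gripper_force: 78.4
```

>>> apply_moves(xyz=[[0, 0, 0], [0, 0, 0], [0, 0, 0], [0, 0, -0.08], [0, 0, -0.15], [0, 0, -0.15], [0, 0, -0.15]], rot=[[0, 0, 0], [0, 0, 0], [0, 0, 0], [0, 0, 0], [0, 0, 0], [0, 0, 0], [0, 0, 0]], hand=[-0.25, -0.25, -0.25, -0.25, -0.25, -0.25, -0.25])

```text
clock: 38.58
position: [0.497, 0.257, 0.1851]
ee_rot: [0.001, 0.988, -0.01, 0.155]
contact_force: [0.7, -0.6, -0.1]
width: 0.0321
gripper_force: 0.0
```

```bash
python3 - <<'E'
from drv import *
from kin import *
st()
# lid at 1.8: bar position
rx,rz=.213,.024; ph=np.arctan2(rz,rx)+1.8; rad=np.hypot(rx,rz)
b=C([.094-rad*np.cos(ph),-.036,.063+rad*np.sin(ph)]); print("bar@1.8",b, proj("scene",b),proj("top",b))
p,r=show([([.50,.18,.40],tool(-45),7)])
show([([b[0],b[1],.36],tool(-1.1),6)],p,r)
E
```

```text
[0.497  0.257  0.1851] z [ 0.306 -0.005 -0.952] y [-0.019 -1.    -0.001] q [ 0.44  0.16  1.83 -0.18  0.88  2.13] w 0.0321 gf 0.0 F [ 0.7 -0.6 -0.1] t 38.575
bar@1.8 [0.71654272 0.17961586 0.2649767 ] [[358.64270356  77.93225571]] [[165.42466677 129.38852562]]
xyz [[0.033, 0.037, -0.097], [0.025, 0.038, -0.098], [0.017, 0.039, -0.101], [0.008, 0.038, -0.101], [-0.001, 0.037, -0.102], [-0.009, 0.034, -0.103], [-0.018, 0.031, -0.103]] 
rot [[0.017, -0.04, -0.109], [0.017, -0.04, -0.109], [0.017, -0.04, -0.109], [0.017, -0.041, -0.109], [0.017, -0.04, -0.108], [0.017, -0.04, -0.109], [0.017, -0.04, -0.109]]
xyz [[0.085, 0.085, 0.022], [0.073, 0.096, 0.023], [0.061, 0.104, 0.022], [0.047, 0.111, 0.022], [0.032, 0.116, 0.022], [0.018, 0.119, 0.023]] 
rot [[0.0, 0.0, -0.122], [0.0, 0.0, -0.122], [0.0, 0.0, -0.122], [0.0, 0.0, -0.122], [0.0, 0.0, -0.122], [0.0, 0.0, -0.122]]
```

>>> apply_moves(xyz=[[0.033, 0.037, -0.097], [0.025, 0.038, -0.098], [0.017, 0.039, -0.101], [0.008, 0.038, -0.101], [0, 0.037, -0.102], [-0.009, 0.034, -0.103], [-0.018, 0.031, -0.103]], rot=[[0.017, -0.04, -0.109], [0.017, -0.04, -0.109], [0.017, -0.04, -0.109], [0.017, -0.041, -0.109], [0.017, -0.04, -0.108], [0.017, -0.04, -0.109], [0.017, -0.04, -0.109]], hand=[-0.3, -0.3, -0.3, -0.3, -0.3, -0.3, -0.3], force=50)

```text
clock: 39.45
position: [0.5006, 0.1797, 0.3999]
ee_rot: [0.0, 0.923, 0.384, -0.0]
contact_force: [-0.0, -0.1, 0.1]
width: 0.03
gripper_force: 0.0
```

```bash
python3 - <<'E'
from drv import *
st(); t=grab("top"); s=grab("scene")
cv2.imwrite("pics/m12.png",np.hstack([crop(t,100,104,160,160,400,400),crop(s,250,48,160,160,400,400)]))
show([([.7155,.1785,.36],tool(-1.1),8)])
E
```

```text
[0.5006 0.1797 0.3999] z [-0.001 -0.    -1.   ] y [ 0.709 -0.705 -0.   ] q [ 0.21  0.16  1.25 -0.    1.73  1.  ] w 0.03 gf 0.0 F [-0.  -0.1  0.1] t 39.45
xyz [[0.062, 0.063, 0.018], [0.056, 0.068, 0.018], [0.049, 0.074, 0.018], [0.042, 0.078, 0.017], [0.034, 0.082, 0.018], [0.026, 0.084, 0.018], [0.018, 0.087, 0.017], [0.01, 0.088, 0.017]] 
rot [[0.001, 0.0, -0.092], [0.0, -0.001, -0.091], [0.001, 0.0, -0.092], [0.001, 0.0, -0.091], [0.0, -0.001, -0.092], [0.001, 0.0, -0.091], [0.001, -0.001, -0.092], [0.0, 0.0, -0.092]]
```

View pics/m12.png

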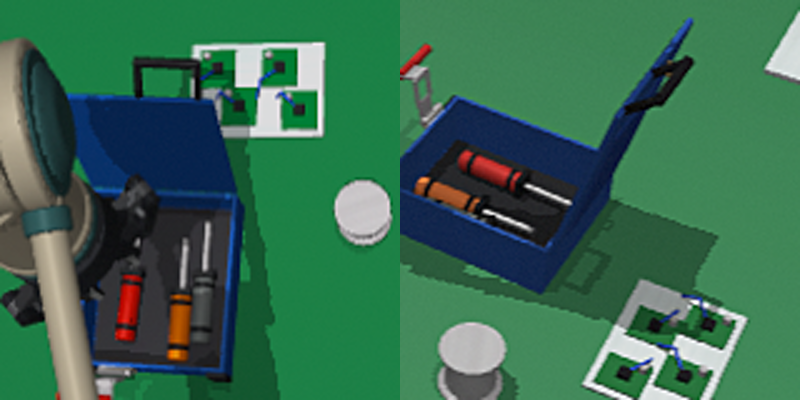

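All three drivers lie inside the case: red (130,305), orange (180,325), grey (203,310). The lid rests open with its bar centred at (167,62) in the top crop and (662,86) in the scene crop. I'll move over the bar.

>>> apply_moves(xyz=[[0.062, 0.063, 0.018], [0.056, 0.068, 0.018], [0.049, 0.074, 0.018], [0.042, 0.078, 0.017], [0.034, 0.082, 0.018], [0.026, 0.084, 0.018], [0.018, 0.087, 0.017], [0.01, 0.088, 0.017]], rot=[[0, 0, -0.092], [0, 0, -0.091], [0, 0, -0.092], [0, 0, -0.091], [0, 0, -0.092], [0, 0, -0.091], [0, 0, -0.092], [0, 0, -0.092]], hand=[-0.3, -0.3, -0.3, -0.3, -0.3, -0.3, -0.3, -0.3])

```text
clock: 40.55
position: [0.7134, 0.1795, 0.3548]
ee_rot: [-0.001, 0.713, 0.701, -0.001]
contact_force: [0.5, 0.5, -0.7]
width: 0.0296
gripper_force: 0.0
```

```bash
python3 - <<'E'
from lid import *
from kin import ik
st()
for a,b in(((662,86),(167,62)),((633,105),(197,65)),((690,65),(137,60))):
    print(tri(np.array([250+(a[0]-399.5)/2.5-.5+.2,48+(a[1]+.5)/2.5-.5]),np.array([100+(b[0]+.5)/2.5-.5,104+(b[1]+.5)/2.5-.5])).round(4))
g=tool(-1.1)
rx,rz=.213,.024; ph=np.arctan2(rz,rx)+1.8; rad=np.hypot(rx,rz)
b=C([.094-rad*np.cos(ph),-.036,.063+rad*np.sin(ph)]); t=[b[0],.1785,b[2]-.013]
print(b); print(ik(np.array(t),g)[0].round(2))
show([(t,g,7)])
E
```

```text
[0.7134 0.1795 0.3548] z [-0.002 -0.    -1.   ] y [ 1.    -0.016 -0.002] q [0.15 0.51 0.84 0.   1.79 0.17] w 0.0296 gf 0.0 F [ 0.5  0.5 -0.7] t 40.55
[0.7155 0.1753 0.2586]
[0.7074 0.1437 0.2596]
[0.7226 0.2068 0.2597]
[0.71654272 0.17961586 0.2649767 ]
[0.15 0.52 1.06 0.   1.56 0.17]
xyz [[0.0, 0.002, 0.049], [-0.001, 0.001, 0.049], [0.0, 0.002, 0.049], [-0.001, 0.001, 0.049], [0.0, 0.002, 0.049], [-0.001, 0.001, 0.049], [0.0, 0.002, 0.049]] 
rot [[0.0, 0.0, 0.0], [0.0, 0.0, 0.001], [-0.001, 0.0, 0.0], [0.0, 0.0, 0.001], [0.0, 0.0, 0.0], [0.0, 0.0, 0.001], [-0.001, 0.0, 0.0]]
```

>>> apply_moves(xyz=[[-0.001, 0.001, 0.051], [-0.001, 0.001, 0.051], [-0.001, 0.001, 0.051], [-0.001, 0.001, 0.051], [-0.001, 0.001, 0.051], [-0.001, 0.001, 0.051], [-0.001, 0.001, 0.05], [0, 0, 0]], rot=[[0, 0, 0], [0, 0, 0], [0, 0, 0], [0, 0, 0], [0, 0, 0], [0, 0, 0], [0, 0, 0], [0, 0, 0]], hand=[-0.3, -0.3, -0.3, -0.3, -0.3, -0.3, -0.3, -0.3])

```text
clock: 41.55
position: [0.7144, 0.1767, 0.2473]
ee_rot: [-0.001, 0.714, 0.701, -0.002]
contact_force: [0.4, -0.1, 0.5]
width: 0.0298
gripper_force: 0.0
```

>>> apply_moves(xyz=[[0, 0, 0], [0, 0, 0], [0, 0, 0]], rot=[[0, 0, 0], [0, 0, 0], [0, 0, 0]], hand=[-1, -1, -1], force=50)

```text
clock: 41.92
position: [0.7156, 0.1769, 0.25]
ee_rot: [0.0, 0.714, 0.701, 0.0]
contact_force: [0.2, 0.6, -0.3]
width: 0.0081
gripper_force: 48.7
```

```bash
python3 - <<'E'
from lid import *
st(); p,r,_=cur()
# arc from th0=1.8 to 0.02 relative to the present pose
rx,rz=.213,.024; ph0=np.arctan2(rz,rx); rad=np.hypot(rx,rz); ex=frame(0,0,CASE[2],[1,0,0])[0]
f=lambda t: ex*(-rad*np.cos(ph0+t))+[0,0,rad*np.sin(ph0+t)]
W=[(p+f(t)-f(1.8),tool(-1.1),1) for t in np.linspace(1.8,0,25)[1:]]
print(W[-1][0]); show(W)
E
```

```text
[0.7156 0.1769 0.25  ] z [ 0.001  0.    -1.   ] y [ 1.    -0.018  0.001] q [ 0.15  0.52  1.07 -0.    1.55  0.17] w 0.0081 gf 48.7 F [ 0.2  0.6 -0.3] t 41.925
[0.43090454 0.18237142 0.07207179]
xyz [[0.0, -0.051, -0.016], [0.0, -0.052, -0.012], [0.0, -0.053, -0.008], [0.0, -0.054, -0.005], [0.0, -0.053, 0.0], [0.0, -0.054, 0.004], [0.0, -0.053, 0.008], [0.0, -0.052, 0.011]] 
rot [[0.001, 0.0, 0.001], [0.0, 0.0, 0.0], [0.0, 0.0, 0.0], [0.0, 0.0, 0.0], [0.0, 0.0, 0.0], [0.0, 0.0, 0.0], [0.0, 0.0, 0.0], [0.0, 0.0, 0.0]]
xyz [[0.0, -0.051, 0.016], [0.0, -0.05, 0.019], [0.0, -0.048, 0.024], [0.0, -0.047, 0.026], [0.0, -0.044, 0.03], [0.0, -0.042, 0.034], [0.0, -0.04, 0.036], [0.0, -0.036, 0.039]] 
rot [[0.0, 0.0, 0.0], [0.0, 0.0, 0.0], [0.0, 0.0, 0.0], [0.0, 0.0, 0.0], [0.0, 0.0, 0.0], [0.0, 0.0, 0.0], [0.0, 0.0, 0.0], [0.0, 0.0, 0.0]]
xyz [[0.0, -0.034, 0.042], [0.0, -0.03, 0.044], [0.0, -0.027, 0.047], [0.0, -0.023, 0.048], [0.0, -0.02, 0.05], [0.0, -0.015, 0.051], [0.0, -0.012, 0.052], [0.0, -0.008, 0.053]] 
rot [[0.0, 0.0, 0.0], [0.0, 0.0, 0.0], [0.0, 0.0, 0.0], [0.0, 0.0, 0.0], [0.0, 0.0, 0.0], [0.0, 0.0, 0.0], [0.0, 0.0, 0.0], [0.0, 0.0, 0.0]]
```

>>> apply_moves(xyz=[[0, -0.051, -0.016], [0, -0.052, -0.012], [0, -0.053, -0.008], [0, -0.054, -0.005], [0, -0.053, 0], [0, -0.054, 0.004], [0, -0.053, 0.008], [0, -0.052, 0.011]], rot=[[0, 0, 0], [0, 0, 0], [0, 0, 0], [0, 0, 0], [0, 0, 0], [0, 0, 0], [0, 0, 0], [0, 0, 0]], hand=[-1, -1, -1, -1, -1, -1, -1, -1])

```text
clock: 42.92
position: [0.5868, 0.1804, 0.2556]
ee_rot: [-0.001, 0.713, 0.701, 0.001]
contact_force: [2.3, 3.6, 0.2]
width: 0.0075
gripper_force: 50.1
```

>>> apply_moves(xyz=[[0, -0.051, 0.016], [0, -0.05, 0.019], [0, -0.048, 0.024], [0, -0.047, 0.026], [0, -0.044, 0.03], [0, -0.042, 0.034], [0, -0.04, 0.036], [0, -0.036, 0.039]], rot=[[0, 0, 0], [0, 0, 0], [0, 0, 0], [0, 0, 0], [0, 0, 0], [0, 0, 0], [0, 0, 0], [0, 0, 0]], hand=[-1, -1, -1, -1, -1, -1, -1, -1])

```text
clock: 43.92
position: [0.4799, 0.1832, 0.1875]
ee_rot: [-0.001, 0.714, 0.701, 0.002]
contact_force: [3.3, 7.0, -2.8]
width: 0.0078
gripper_force: 48.8
```

```bash
python3 - <<'E'
from lid import *
st(); p,r,_=cur()
end=np.array([.4312,.1825,.072])
rx,rz=.213,.024; ph0=np.arctan2(rz,rx); rad=np.hypot(rx,rz); ex=frame(0,0,CASE[2],[1,0,0])[0]
f=lambda t: ex*(-rad*np.cos(ph0+t))+[0,0,rad*np.sin(ph0+t)]
W=[(end+f(t)-f(0),tool(-1.1),1) for t in np.linspace(.6,0,9)]
print([w[0].round(3) for w in W[:2]])
show(W[1:])
E
```

```text
[0.4799 0.1832 0.1875] z [ 0.001  0.005 -1.   ] y [ 1.    -0.018  0.   ] q [0.23 0.21 1.71 0.   1.22 0.24] w 0.0078 gf 48.8 F [ 3.3  7.  -2.8] t 43.925
[array([0.482, 0.182, 0.188]), array([0.472, 0.182, 0.176])]
xyz [[-0.006, -0.026, 0.04], [0.0, -0.031, 0.044], [0.0, -0.027, 0.047], [0.0, -0.023, 0.048], [0.0, -0.02, 0.05], [0.0, -0.015, 0.051], [0.0, -0.012, 0.052], [0.0, -0.008, 0.053]] 
rot [[0.0, -0.004, 0.001], [0.0, 0.0, 0.0], [0.0, 0.0, 0.0], [0.0, 0.0, 0.0], [0.0, 0.0, 0.0], [0.0, 0.0, 0.0], [0.0, 0.0, 0.0], [0.0, 0.0, 0.0]]
```

>>> apply_moves(xyz=[[0, -0.027, 0.041], [0, -0.031, 0.044], [0, -0.027, 0.047], [0, -0.023, 0.048], [0, -0.02, 0.05], [0, -0.015, 0.051], [0, -0.012, 0.052], [0, -0.008, 0.053]], rot=[[0, 0, 0], [0, 0, 0], [0, 0, 0], [0, 0, 0], [0, 0, 0], [0, 0, 0], [0, 0, 0], [0, 0, 0]], hand=[-1, -1, -1, -1, -1, -1, -1, -1])

```text
clock: 44.92
position: [0.4318, 0.1844, 0.0742]
ee_rot: [-0.001, 0.714, 0.7, 0.002]
contact_force: [-11.6, 3.1, 77.6]
width: 0.0076
gripper_force: 59.3
```

>>> apply_moves(xyz=[[0, 0, 0.005], [0, 0, 0], [0, 0, 0]], rot=[[0, 0, 0], [0, 0, 0], [0, 0, 0]], hand=[-1, -1, -1])

```text
clock: 45.3
position: [0.4318, 0.1842, 0.0734]
ee_rot: [-0.001, 0.714, 0.7, 0.002]
contact_force: [-3.3, 6.8, 20.1]
width: 0.0076
gripper_force: 54.7
```

>>> apply_moves(xyz=[[0, 0, 0], [0, 0, 0], [0, 0, -0.15], [0, 0, -0.15], [0.116, -0.016, 0], [0.116, -0.016, 0], [0.116, -0.016, 0], [0, 0, 0]], rot=[[0, 0, 0], [0, 0, 0], [0, 0, 0], [0, 0, 0], [0, 0, 0], [0, 0, 0], [0, 0, 0], [0, 0, 0]], hand=[-0.3, -0.3, -0.3, -0.3, -0.3, -0.3, -0.3, -0.3])

```text
clock: 46.3
position: [0.4184, 0.2877, 0.1595]
ee_rot: [-0.001, 0.712, 0.702, -0.001]
contact_force: [-0.2, -0.4, -0.8]
width: 0.0297
gripper_force: 0.0
```

```bash
python3 - <<'E'
from lid import *
st(); t=grab("top"); s=grab("scene")
cv2.imwrite("pics/m13.png",np.hstack([crop(t,110,176,120,90,400,300),crop(s,227,78,120,90,400,300)]))
show([([.4226,.2875,.089],tool(-1.1),4)])
E
```

```text
[0.4184 0.2877 0.1595] z [-0.003 -0.001 -1.   ] y [ 1.    -0.015 -0.003] q [0.46 0.23 1.76 0.   1.16 0.48] w 0.0297 gf 0.0 F [-0.2 -0.4 -0.8] t 46.3
xyz [[0.002, 0.003, 0.059], [0.001, 0.004, 0.058], [0.002, 0.003, 0.059], [0.001, 0.003, 0.059]] 
rot [[-0.001, 0.001, 0.0], [0.0, 0.0, 0.001], [-0.001, 0.001, 0.0], [-0.001, 0.0, 0.001]]
```

View pics/m13.png

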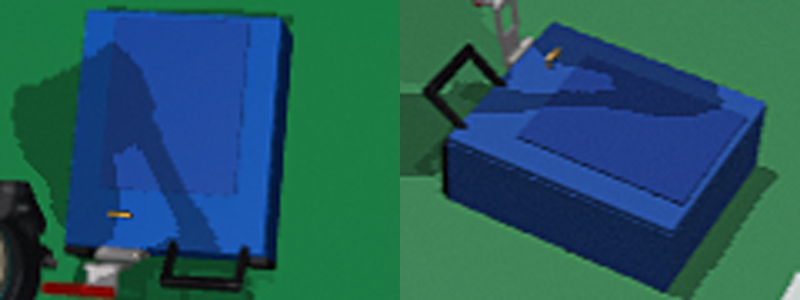

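The lid is shut as at the start. The red hasp bar in front runs from (42,288) to (113,293) in the top crop. I'll check its position, then grasp.

```bash
python3 - <<'E'
from lid import *
for U,V in((42,288),(62,290),(113,293)): print(at_z("top",(110+(U+.5)/(10/3)-.5,176+(V+.5)/(10/3)-.5),.104).round(4))
E
```

```text
[0.4231 0.3047 0.104 ]
[0.4221 0.289  0.104 ]
[0.4213 0.2495 0.104 ]
```

>>> apply_moves(xyz=[[0, 0.003, 0.059], [0, 0.003, 0.058], [0, 0.003, 0.059]], rot=[[0, 0, 0], [0, 0, 0], [0, 0, 0]], hand=[-0.3, -0.3, -0.3], force=40)

```text
clock: 46.78
position: [0.4221, 0.2849, 0.1068]
ee_rot: [-0.0, 0.714, 0.7, -0.001]
contact_force: [0.8, -0.4, -0.0]
width: 0.0296
gripper_force: 0.0
```

>>> apply_moves(xyz=[[0.005, 0, 0.033], [0.005, 0, 0.033], [0, 0, 0], [0, 0, 0], [0, 0, 0], [0, 0, 0]], rot=[[0, 0, 0], [0, 0, 0], [0, 0, 0], [0, 0, 0], [0, 0, 0], [0, 0, 0]], hand=[-0.3, -0.3, -0.3, -1, -1, -1], force=40)

```text
clock: 47.52
position: [0.4226, 0.2897, 0.0882]
ee_rot: [-0.0, 0.713, 0.701, 0.0]
contact_force: [-0.1, -0.0, 2.3]
width: 0.0088
gripper_force: 38.9
```

```bash
python3 - <<'E'
from lid import *
st(); p,r,_=cur()
# reverse arc ending at TCP ~ (.5006, y, .071), from the present pose
rx,rz=.0435,.0265; ph0=np.arctan2(rz,rx);rad=np.hypot(rx,rz); ex=frame(0,0,CASE[2],[1,0,0])[0]
f=lambda t: ex*(rad*np.cos(ph0+t))+[0,0,rad*np.sin(ph0+t)]
end=np.array([.5006,p[1]-.0015,.071])
T0=min(np.linspace(1.3,1.9,61),key=lambda t:np.linalg.norm((end+f(t)-f(0)-p)[[0,2]])); print(T0,end+f(T0)-f(0)-p)
e0=p-(end+f(T0)-f(0))
W=[(end+f(t)-f(0)+e0*(t/T0),tool(-1.1),1) for t in np.linspace(T0,0,15)[1:]]
show(W)
E
```

```text
[0.4226 0.2897 0.0882] z [ 0.  0. -1.] y [ 1.    -0.018  0.   ] q [0.46 0.31 1.85 0.   0.98 0.48] w 0.0088 gf 38.9 F [-0.1 -0.   2.3] t 47.525
1.69 [ 2.99780246e-03 -5.66272231e-05 -3.62812878e-03]
xyz [[0.0, 0.018, -0.011], [0.0, 0.018, -0.008], [0.0, 0.02, -0.007], [0.0, 0.021, -0.004], [0.0, 0.021, -0.002], [0.0, 0.021, 0.001], [0.0, 0.021, 0.003], [0.0, 0.021, 0.006]] 
rot [[0.0, 0.0, 0.001], [0.0, 0.0, 0.0], [0.0, 0.0, 0.0], [0.0, 0.0, 0.0], [0.0, 0.0, 0.0], [0.0, 0.0, 0.0], [0.0, 0.0, 0.0], [0.0, 0.0, 0.0]]
xyz [[0.0, 0.02, 0.008], [0.0, 0.018, 0.011], [0.0, 0.018, 0.012], [0.0, 0.016, 0.014], [0.0, 0.015, 0.017], [0.0, 0.012, 0.017]] 
rot [[0.0, 0.0, 0.0], [0.0, 0.0, 0.0], [0.0, 0.0, 0.0], [0.0, 0.0, 0.0], [0.0, 0.0, 0.0], [0.0, 0.0, 0.0]]
```

>>> apply_moves(xyz=[[0, 0.018, -0.011], [0, 0.018, -0.008], [0, 0.02, -0.007], [0, 0.021, -0.004], [0, 0.021, -0.002], [0, 0.021, 0.001], [0, 0.021, 0.003], [0, 0.021, 0.006]], rot=[[0, 0, 0], [0, 0, 0], [0, 0, 0], [0, 0, 0], [0, 0, 0], [0, 0, 0], [0, 0, 0], [0, 0, 0]], hand=[-1, -1, -1, -1, -1, -1, -1, -1])

```text
clock: 48.52
position: [0.4707, 0.2884, 0.0945]
ee_rot: [-0.0, 0.714, 0.701, -0.001]
contact_force: [-3.7, -1.3, 4.3]
width: 0.0085
gripper_force: 41.3
```

>>> apply_moves(xyz=[[0, 0.02, 0.008], [0, 0.018, 0.011], [0, 0.018, 0.012], [0, 0.016, 0.014], [0, 0.015, 0.017], [0, 0.012, 0.017], [0, 0, 0]], rot=[[0, 0, 0], [0, 0, 0], [0, 0, 0], [0, 0, 0], [0, 0, 0], [0, 0, 0], [0, 0, 0]], hand=[-1, -1, -1, -1, -1, -1, -1])

```text
clock: 49.4
position: [0.5007, 0.2878, 0.0699]
ee_rot: [-0.0, 0.714, 0.701, -0.001]
contact_force: [-1.2, -3.6, 2.9]
width: 0.0085
gripper_force: 40.7
```

>>> apply_moves(xyz=[[0, 0, 0], [0, 0, 0], [0, 0, -0.1], [0, 0, -0.1], [0, 0, 0], [0, 0, 0], [0, 0, 0], [0, 0, 0]], rot=[[0, 0, 0], [0, 0, 0], [0, 0, 0], [0, 0, 0], [0, 0, 0], [0, 0, 0], [0, 0, 0], [0, 0, 0]], hand=[-0.3, -0.3, -0.3, -0.3, -1, -1, -1, -1])

```text
clock: 50.4
position: [0.4999, 0.2879, 0.1295]
ee_rot: [-0.001, 0.713, 0.701, -0.001]
contact_force: [-0.5, -0.0, -1.1]
width: -0.0
gripper_force: 0.0
```

>>> apply_moves(xyz=[[0, 0, 0.045], [0, 0, 0.045], [0, 0, 0.02], [0, 0, 0.01], [0, 0, 0.007], [0, 0, 0]], rot=[[0, 0, 0], [0, 0, 0], [0, 0, 0], [0, 0, 0], [0, 0, 0], [0, 0, 0]], hand=[-1, -1, -1, -1, -1, -1])

```text
clock: 51.15
position: [0.5006, 0.2882, 0.0926]
ee_rot: [-0.0, 0.713, 0.701, -0.0]
contact_force: [0.6, 0.3, 0.0]
width: -0.0001
gripper_force: 0.0
```

>>> apply_moves(xyz=[[0, 0, 0.007], [0, 0, 0.004], [0, 0, 0]], rot=[[0, 0, 0], [0, 0, 0], [0, 0, 0]], hand=[-1, -1, -1])

```text
clock: 51.52
position: [0.5012, 0.2884, 0.0907]
ee_rot: [0.0, 0.713, 0.701, 0.001]
contact_force: [-0.8, 0.5, 6.1]
width: -0.0
gripper_force: 3.6
```

>>> apply_moves(xyz=[[0, 0, -0.1], [0, 0, -0.15], [0, 0, -0.15], [0, 0, -0.15], [0.15, -0.15, 0], [0.15, -0.15, 0], [0.15, -0.15, 0], [0, 0, 0]], rot=[[0, 0, 0], [0, 0, 0], [0, 0, 0], [0, 0, 0], [0, 0, 0], [0, 0, 0], [0, 0, 0], [0, 0, 0]], hand=[-1, -1, -1, -1, -1, -1, -1, -1])

```text
clock: 52.52
position: [0.3668, 0.4258, 0.2543]
ee_rot: [-0.001, 0.711, 0.703, -0.0]
contact_force: [-0.3, -1.1, -0.4]
width: 0.0
gripper_force: 0.0
```

```bash
python3 - <<'E'
from lid import *
st(); t=grab("top"); s=grab("scene")
cv2.imwrite("pics/m14.png",np.vstack([np.hstack([crop(t,110,176,120,90,400,300),crop(s,227,78,120,90,400,300)]),cv2.resize(np.hstack([t,s]),(800,300),interpolation=cv2.INTER_AREA)]))
E
```

```text
[0.3668 0.4258 0.2543] z [-0.002  0.001 -1.   ] y [ 1.    -0.012 -0.002] q [0.73 0.24 1.49 0.   1.41 0.75] w 0.0 gf 0.0 F [-0.3 -1.1 -0.4] t 52.525
```

View pics/m14.png

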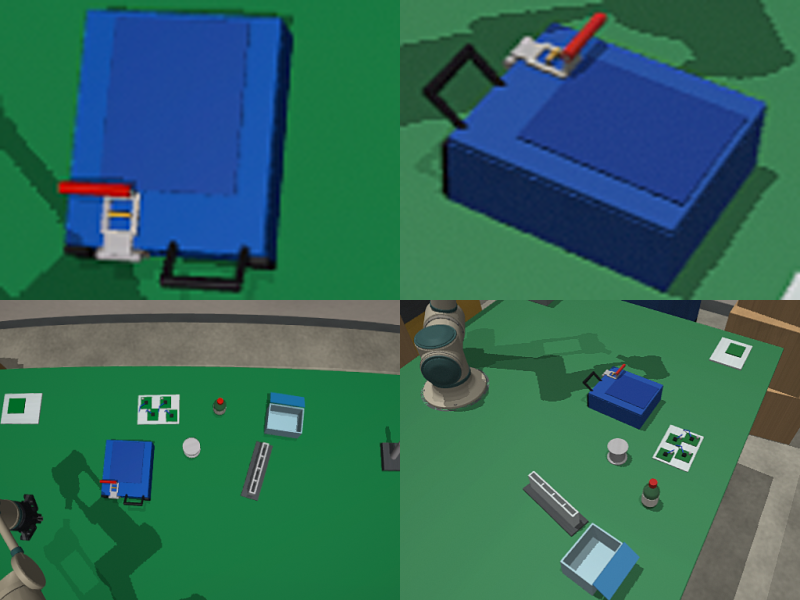

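The lid is shut and the hasp is flat over the catch, with its bar from (60,188) to (132,190), the same pixels as at the start. The stand is empty, the bystanders are unmoved and the arm is clear. Handing in.

```bash
python3 -c "
from rig import job
print(job.sign_off())"
```

```text
the job is handed in; nothing more can be done
None
```

I packed the red, orange and grey screwdrivers (yellow was absent) into the case, shut the lid, swung the hasp flat over the catch, saw no bystander moved in the last pictures, and handed the job in at about 52 s; no verdict was returned.

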